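# Put away the barbecue spices and salsa jars on the patio table

### The arm

A 6-joint arm with a two-finger parallel gripper is mounted at the origin on the work surface. World frame = base frame: x ahead of the robot, y to its left, z up, the work surface at z = 0. Lengths are in m, angles in rad, forces in N, time in s.
With the tool pointing down it reaches from about 0.35 to 0.85 m from the base axis. Payload 8.1 kg.
Tool frame: the origin (TCP) lies midway between the tips of the shut fingers; the grasp point (between the pads) lies 19 mm behind it; z points along the fingers, y is the line along which they close (so a half turn about z gives the same grasp; the last joint's range is limited). The gripper opens to 93 mm and grips with 3 to 60 N. Pads are 15 mm wide; open, the fingers measure 128 mm over their backs; the gripper's body (75 mm by 188 mm) begins 65 mm behind the grasp point.
Start: joints at [1.179, 0.13, 1.488, -0, 1.523, -0.085], TCP at [0.181, 0.572, 0.219] pointing down, gripper open.
Joint ranges: [-2.96, 2.96], [-0.89, 2.26], [0.02, 2.5], [-1.34, 4.48], [0, 2.73], [-2.66, 2.66]. Speed limits (rad/s): [2.39, 2.39, 2.79, 3.14, 3.14, 3.14].

### API

Orientations are given as a rotation vector (axis times angle).
In Python, from plant import read_state, read_camera, camera_model, close_job gives the robot as it stands. The module is installed in compiled form; this text tells all that it offers.
- The arm moves only by the tool carry_out, never from a script. Its argument "moves" is a list of rows, each an object of numbers: "jaw": the finger opening in m, from 0 to 0.093; "dx", "dy", "dz": the shift along the tool's x, y, z in m; "yaw": the turn about the tool's z in rad. In form: [{"jaw": .., "dx": .., "dy": .., "dz": .., "yaw": ..}, ...]. A call has 1 to 8 rows; each row shifts and turns the commanded pose from where the row before left it, along the tool's axes as they then stand; what a row does not reach is not made up. A row lasts 1/8 s, in which the tool goes at most 62.5 mm and 10.7 degrees, less where a joint would pass 70% of its speed; a pose out of reach is approached as far as the arm can. A call is refused whole if a number of a shift passes 0.0625 or a number of a turn 0.188, either way. A call with a gripper value outside its range is refused whole. The fingers move at their own pace and stop on an object; "grip_force" is the grip in N (left out, the last holds). Time passes only in rows, so rows that do not move let the fingers close. It gives the time, the measured TCP pose, the force, the opening and the grip force at its end, in the units of the state.
- read_state(): the state, without advancing time (a new reading comes with each control period).
- read_camera(name): name is "scene" or "top" or "wrist"; returns the picture (384x512x3 uint8, red, green, blue); there is no depth.
- camera_model(name): a dict with "camera_matrix" (3x3 intrinsics, pixels), "view" (4x4, takes a point from world to camera coordinates). Camera axes: x right, y up, looking along -z (the intrinsics and any distortion apply to the point x, -y, -z); pixel columns grow to the right and rows downward; lengths in m; the calibration is good to about 2 mm. A picture is of the moment at which its call begins: read the wrist's pose just before it. camera_model takes no time and is no camera call; for the wrist camera it gives the pose at the moment of the call.
- close_job(): hands the job in; it is judged then, once.
The state is a dict: "t": time; "q": joint angles; "dq": joint speeds; "joint_torque": joint torques, N m; "tool_pos": TCP position; "orientation": TCP orientation; "force": force on the tool from outside, world axes, zero at the start; "wrist_torque": the same for the moment, N m; "opening": finger opening in m; "gripper_force": force on a finger pad.
Only numpy, scipy, OpenCV 4.12 (cv2) and the standard library are available. Lean on these libraries where they do the work, as an engineer would, in place of code of your own. Each camera call takes 0.05 s, during which the arm holds its last target. There are 200 camera calls.

### The job

Put the barbecue things away: the numbered spice tins in the wooden rack stand packed in order, so slide them apart where needed, without lifting any of them out, and stand each stray tin at its own place in the number order, down on the rack's floor. Also stand every salsa jar upright in the divided crate, one to a compartment. Lower things in rather than dropping them, and leave the dispenser, sunglasses case, tumbler and dish where they are.

Things in the scene. Friction and masses are not known exactly. Their poses are not given: they have to be found in the camera images.
- rack: fixed low open wooden trough, 78 mm (x) by 274 mm (y). Origin: centre of underside, z up. Floor 8 mm thick; side walls 6 mm thick, 36 mm high, 66 mm apart; end walls 8 mm thick, 70 mm high, 258 mm apart: room for seven tins plus 20 mm. Tins stand in number order along y, 1 nearest -y. They slide when pushed squarely (a few N) but can bind if pushed askew or pressed down.
- tin1: spice tin number 1: flat-sided upright aluminium tin, 60 mm (its x) by 34 mm (its y) and 80 mm tall, about 0.14 kg, with 1 dark bar across its lid and on the white labels of its narrow ends. Origin: centre of its underside, z up. One of the four tins that stand in the rack from the start, its y roughly along the rack's y.
- tin2: spice tin number 2: flat-sided upright aluminium tin, 60 mm (its x) by 34 mm (its y) and 89 mm tall, about 0.14 kg, with 2 dark bars across its lid and on the white labels of its narrow ends. Origin: centre of its underside, z up. A stray that stands upright on the table nearest the robot, turned at random; may be absent. A half turn makes no difference to it.
- tin3: spice tin number 3: flat-sided upright aluminium tin, 60 mm (its x) by 34 mm (its y) and 98 mm tall, about 0.14 kg, with 3 dark bars across its lid and on the white labels of its narrow ends. Origin: centre of its underside, z up. One of the four tins that stand in the rack from the start, its y roughly along the rack's y.
- tin4: spice tin number 4: flat-sided upright aluminium tin, 60 mm (its x) by 34 mm (its y) and 107 mm tall, about 0.14 kg, with 4 dark bars across its lid and on the white labels of its narrow ends. Origin: centre of its underside, z up. A stray that stands upright on the table nearest the robot, turned at random; may be absent. A half turn makes no difference to it.
- tin5: spice tin number 5: flat-sided upright aluminium tin, 60 mm (its x) by 34 mm (its y) and 116 mm tall, about 0.14 kg, with 5 dark bars across its lid and on the white labels of its narrow ends. Origin: centre of its underside, z up. One of the four tins that stand in the rack from the start, its y roughly along the rack's y.
- tin6: spice tin number 6: flat-sided upright aluminium tin, 60 mm (its x) by 34 mm (its y) and 125 mm tall, about 0.14 kg, with 6 dark bars across its lid and on the white labels of its narrow ends. Origin: centre of its underside, z up. A stray that stands upright on the table nearest the robot, turned at random; may be absent. A half turn makes no difference to it.
- tin7: spice tin number 7: flat-sided upright aluminium tin, 60 mm (its x) by 34 mm (its y) and 134 mm tall, about 0.14 kg, with 7 dark bars across its lid and on the white labels of its narrow ends. Origin: centre of its underside, z up. One of the four tins that stand in the rack from the start, its y roughly along the rack's y.
- crate: fixed square wooden carry crate, 170 by 170 mm and 36 mm high, divided into 2 x 2 open cells, each 76 by 76 mm inside and centred 41 mm from the crate's middle along both its x and y. Walls and dividers 6 mm thick and all 36 mm high; floor 6 mm thick. Origin: centre of its underside, z up.
- cell1 (a point): middle of the floor (its upper face) of the crate's cell on the -x, -y side of the crate; empty at the start.
- cell2 (a point): middle of the floor (its upper face) of the crate's cell on the -x, +y side of the crate; empty at the start.
- cell3 (a point): middle of the floor (its upper face) of the crate's cell on the +x, -y side of the crate; empty at the start.
- cell4 (a point): middle of the floor (its upper face) of the crate's cell on the +x, +y side of the crate; empty at the start.
- jar1: closed squat round glass salsa jar with a steel lid, 66 mm across and 72 mm tall, about 0.26 kg, heavy at the foot, all jars alike; stands on the table to the robot's left. Origin: centre of its underside, z up. May be absent.
- jar2: closed squat round glass salsa jar with a steel lid, 66 mm across and 72 mm tall, about 0.26 kg, heavy at the foot, all jars alike; stands on the table to the robot's left. Origin: centre of its underside, z up. May be absent.
- jar3: closed squat round glass salsa jar with a steel lid, 66 mm across and 72 mm tall, about 0.26 kg, heavy at the foot, all jars alike; stands on the table to the robot's left. Origin: centre of its underside, z up. May be absent.
- jar4: closed squat round glass salsa jar with a steel lid, 66 mm across and 72 mm tall, about 0.26 kg, heavy at the foot, all jars alike; stands on the table to the robot's left. Origin: centre of its underside, z up. May be absent.
- dispenser: bystander: empty white plastic push dispenser, 62 mm across, 168 mm tall, upright beyond the work. Origin: centre of its underside.
- case: bystander: closed hard sunglasses case, 66 mm (x) by 165 mm (y) and 48 mm high, lying beyond the rack. Origin: centre of its underside.
- tumbler: bystander: clear glass tumbler, 76 mm across, 105 mm tall, standing on a round walnut coaster 100 mm across and 9 mm thick. Origin: centre of its underside.
- dish: bystander: red ceramic dish, 110 mm across, 35 mm high. Origin: centre of its underside.

How it is judged:
By the outcome, as a careful person would: the job done as asked, in the order asked, and still so for the second after the job is handed in, with the robot touching nothing.
Of tin2, tin4, tin6 only 2 to 3 are there at a start; the rules pass over those that are not, and their reading is None.
Of jar1, jar2, jar3, jar4 only 3 to 4 are there at a start; the rules pass over those that are not, and their reading is None.
At some moment in a run one of jar1, jar2, jar3, jar4 may be knocked a few centimetres aside while the robot is not near it.
It also fails if it takes over 210 s, if anything falls off the work surface, if the arm or the gripper's body presses on something with over 40 N, if the wrist force passes 120 N, or if a joint passes its speed limit or range.

## Working session

There is one attempt and no reset: what is moved stays moved. The work goes in short steps, Python scripts to look and compute and a tool call to move; the robot and the scene stay as the last step left them, time stands still between calls to the robot, and variables do not carry over. Pictures are saved under pics/ and viewed, at most 14 in all, crops included, and the job is handed in when it is done.

Besides the shell and the picture viewer there is one more tool, called after "Call:" by a JSON object that holds its "api" and its "payload", one argument or row to a line. carry_out: Moves the arm, as the interface text tells. Its arguments: {"type":"object","properties":{"moves":{"type":"array","items":{"type":"object","properties":{"jaw":{"type":"number"},"dx":{"type":"number"},"dy":{"type":"number"},"dz":{"type":"number"},"yaw":{"type":"number"}}}},"grip_force":{"type":"number"}},"required":["moves"]}

```bash
mkdir -p pics
python3 - <<'E'
from plant import *
import cv2,numpy as np
s=read_state();print(s)
for n in("top","scene"):
    im=read_camera(n);cv2.imwrite(f"pics/{n}0.png",im[:,:,::-1])
    m=camera_model(n);print(n,m)
    np.savez(f"{n}0.npz",im=im)
E
```

```text
{'t': 0.0, 'q': array([ 1.17863633e+00,  1.31151002e-01,  1.48924941e+00, -8.65337546e-06,
        1.52297201e+00, -8.54057105e-02]), 'dq': array([ 1.30245732e-03,  1.18939294e-03,  2.17908768e-05,  1.66449412e-04,
       -9.54970593e-04,  2.89584488e-04]), 'joint_torque': array([ 1.17494343e-03, -5.59836352e+01, -4.91767859e+01,  7.71988579e-02,
        3.49247362e-02, -1.36376702e-04]), 'tool_pos': array([0.18095473, 0.57148822, 0.2176099 ]), 'orientation': array([-4.79897651e-01, -3.10430399e+00,  2.71919109e-03]), 'force': array([ 0.1521313 ,  0.39281412, -0.43999972]), 'wrist_torque': array([-0.01588473, -0.03006063, -0.00774015]), 'gripper_force': 0.0, 'opening': 0.09289210631426964}
top {'camera_matrix': array([[439.26559655,   0.        , 248.62454522],
       [  0.        , 439.26559655, 197.50678424],
       [  0.        ,   0.        ,   1.        ]]), 'view': array([[ 4.75511591e-03, -9.99984105e-01, -3.02960972e-03,
        -8.51936783e-04],
       [ 9.82119499e-01,  4.09994250e-03,  1.88213920e-01,
        -6.00144631e-01],
       [-1.88198508e-01, -3.87041779e-03,  9.82123384e-01,
        -1.34139420e+00],
       [ 0.00000000e+00,  0.00000000e+00,  0.00000000e+00,
         1.00000000e+00]])}
scene {'camera_matrix': array([[417.54445168,   0.        , 253.06755041],
       [  0.        , 417.54445168, 194.9994948 ],
       [  0.        ,   0.        ,   1.        ]]), 'view': array([[-0.31674237,  0.94843584,  0.01198832,  0.2071546 ],
       [-0.52869633, -0.18703031,  0.82794918,  0.27204018],
       [ 0.78749886,  0.25590841,  0.56067498, -1.66207462],
       [ 0.        ,  0.        ,  0.        ,  1.        ]])}
```

View pics/top0.png

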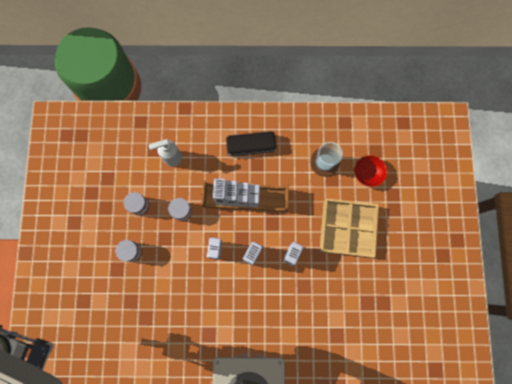

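View pics/scene0.png

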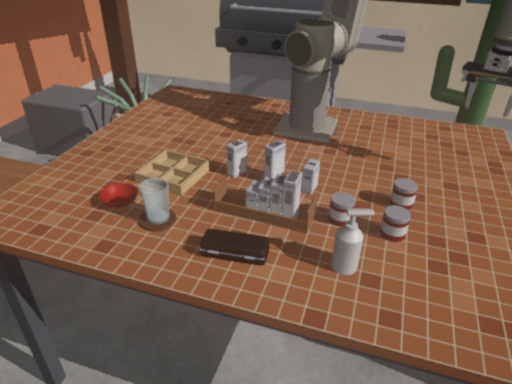

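Top view: rack around (246,196) with tins packed at (218–258,192); strays at (213,248), (252,253) and (293,253); jars at (136,203), (179,209) and (128,251); crate at (350,228). Next I'll measure and zoom in.

```bash
cat > h.py <<'E'
import numpy as np,cv2
from plant import *
def ray(m,uv,z):
    K=m["camera_matrix"];V=m["view"];R=V[:3,:3];t=V[:3,3]
    uv=np.atleast_2d(np.array(uv,float))
    d=np.c_[(uv[:,0]-K[0,2])/K[0,0],-(uv[:,1]-K[1,2])/K[1,1],-np.ones(len(uv))]@R
    c=-R.T@t
    return c+d*((z-c[2])/d[:,2])[:,None]
def proj(m,P):
    K=m["camera_matrix"];V=m["view"];p=np.atleast_2d(P)@V[:3,:3].T+V[:3,3]
    return np.c_[K[0,0]*p[:,0]/-p[:,2]+K[0,2],K[1,1]*-p[:,1]/-p[:,2]+K[1,2]]
def tool(s):
    R=cv2.Rodrigues(np.array(s["orientation"]))[0]
    return np.array(s["tool_pos"]),R
E
python3 - <<'E'
from h import *
im=np.load("top0.npz")["im"];m=camera_model("top")
c=cv2.resize(im[170:270,110:310],None,fx=4,fy=4,interpolation=cv2.INTER_CUBIC)
cv2.imwrite("pics/c1.png",c[:,:,::-1])
print("strays top z.1",ray(m,[[213,245],[253,250],[294,250]],.1).round(3))
print("jars",ray(m,[[136,203],[179,209],[128,251]],.072).round(3))
print("crate corners",ray(m,[[326,200],[379,203],[376,256],[322,252]],.036).round(3))
print("rack",ray(m,[[205,184],[288,187],[287,210],[204,207]],.05).round(3))
s=read_state();p,R=tool(s);print(R.round(3));w=camera_model("wrist");V=w["view"];c=-V[:3,:3].T@V[:3,3]
print("cam in tool",R.T@(c-p),(R.T@V[:3,:3].T).round(3),w["camera_matrix"])
E
```

```text
strays top z.1 [[ 0.445  0.109  0.1  ]
 [ 0.431 -0.012  0.1  ]
 [ 0.431 -0.136  0.1  ]]
jars [[0.578 0.356 0.072]
 [0.56  0.22  0.072]
 [0.428 0.372 0.072]]
crate corners [[ 0.597 -0.248  0.036]
 [ 0.588 -0.418  0.036]
 [ 0.418 -0.4    0.036]
 [ 0.43  -0.23   0.036]]
rack [[ 0.645  0.143  0.05 ]
 [ 0.636 -0.125  0.05 ]
 [ 0.562 -0.12   0.05 ]
 [ 0.57   0.144  0.05 ]]
[[-0.953  0.302 -0.001]
 [ 0.302  0.953 -0.002]
 [ 0.    -0.002 -1.   ]]
cam in tool [ 0.06912259  0.00048776 -0.16625891] [[-0.     0.968  0.251]
 [ 1.    -0.     0.001]
 [ 0.001  0.251 -0.968]] [[290.6157275    0.         258.11429748]
 [  0.         290.6157275  188.60623911]
 [  0.           0.           1.        ]]
```

View pics/c1.png

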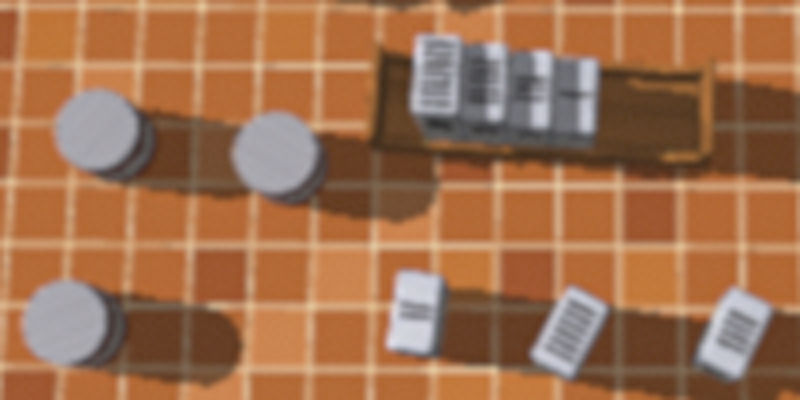

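The rack tins, from +y down, are 7, 5, 3, 1. The strays are 2 (crop 415,312), 6 (570,330) and 4 (735,332), with three jars on the left. I'll move above the rack and look from close by.

Call:
{"api": "carry_out", "payload": {
  "moves": [
    {"yaw": 0.185},
    {"yaw": 0.185},
    {"yaw": 0.185},
    {"yaw": 0.185},
    {"yaw": 0.185},
    {"yaw": 0.185},
    {"yaw": 0.185}
  ]
}}

```text
invalid input at $.moves[0]: expected keys jaw, dx, dy, dz, yaw
```

Call:
{"api": "carry_out", "payload": {
  "moves": [
    {"dx": -0.0465,"dy": 0.0323,"dz": -0.0068},
    {"dx": -0.0465,"dy": 0.0323,"dz": -0.0068},
    {"dx": -0.0465,"dy": 0.0323,"dz": -0.0068},
    {"dx": -0.0465,"dy": 0.0323,"dz": -0.0068},
    {"dx": -0.0465,"dy": 0.0323,"dz": -0.0068},
    {"dx": -0.0465,"dy": 0.0323,"dz": -0.0068}
  ]
}}

```text
invalid input at $.moves[0]: expected keys jaw, dx, dy, dz, yaw
```

Call:
{"api": "carry_out", "payload": {
  "moves": [
    {"dx": -0.0465,"dy": 0.0323,"dz": -0.0068},
    {"dx": -0.0465,"dy": 0.0323,"dz": -0.0068},
    {"dx": -0.0465,"dy": 0.0323,"dz": -0.0068},
    {"dx": -0.0465,"dy": 0.0323,"dz": -0.0068},
    {"dx": -0.0465,"dy": 0.0323,"dz": -0.0068},
    {"dx": -0.0465,"dy": 0.0323,"dz": -0.0068},
    {}
  ]
}}

```text
invalid input at $.moves[0]: expected keys jaw, dx, dy, dz, yaw
```

Run:
```python
from h import *
s=read_state();p,R=tool(s);print(s["t"],p,R.round(3))
w=camera_model("wrist");im=read_camera("wrist");np.savez("w0.npz",im=im,K=w["camera_matrix"],V=w["view"])
cv2.imwrite("pics/w0.png",cv2.resize(im,None,fx=1.5,fy=1.5)[:,:,::-1])
```

```text
0.1 [0.18097157 0.5715147  0.21769437] [[-0.953  0.302 -0.001]
 [ 0.302  0.953 -0.002]
 [ 0.    -0.002 -1.   ]]
```

View pics/w0.png

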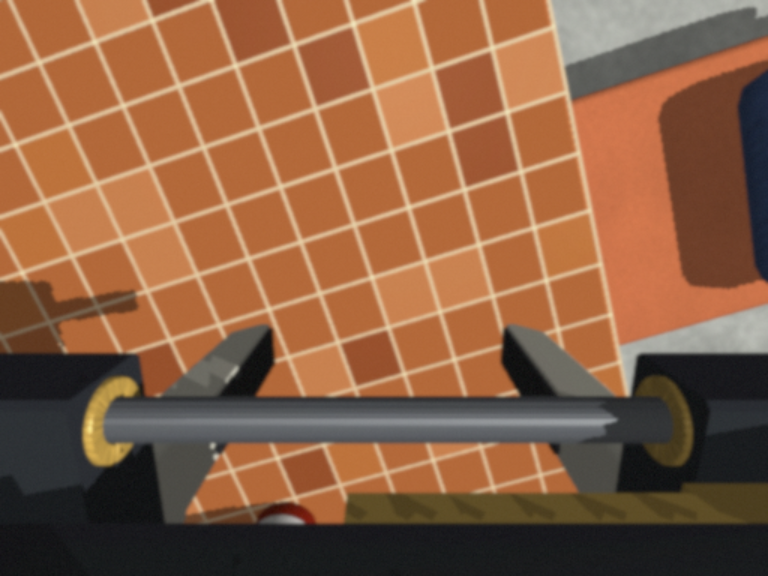

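The calls were refused because every key must be given. The wrist view shows fingertips at (265,330) and (510,330), with only the area above them (tool +x) clear.

Call:
{"api": "carry_out", "payload": {
  "moves": [
    {"jaw": 0.093,"dx": 0,"dy": 0,"dz": 0,"yaw": 0.185},
    {"jaw": 0.093,"dx": 0,"dy": 0,"dz": 0,"yaw": 0.185},
    {"jaw": 0.093,"dx": 0,"dy": 0,"dz": 0,"yaw": 0.185},
    {"jaw": 0.093,"dx": 0,"dy": 0,"dz": 0,"yaw": 0.185},
    {"jaw": 0.093,"dx": 0,"dy": 0,"dz": 0,"yaw": 0.185},
    {"jaw": 0.093,"dx": 0,"dy": 0,"dz": 0,"yaw": 0.185},
    {"jaw": 0.093,"dx": 0,"dy": 0,"dz": 0,"yaw": 0.185}
  ]
}}

```text
t: 1.02
tool_pos: [0.1811, 0.5718, 0.2182]
orientation: [2.262, 2.18, -0.001]
force: [-1.1, 1.2, 0.2]
opening: 0.0928
gripper_force: 0.0
```

Call:
{"api": "carry_out", "payload": {
  "moves": [
    {"jaw": 0.093,"dx": -0.0476,"dy": 0.0285,"dz": -0.0063,"yaw": 0},
    {"jaw": 0.093,"dx": -0.0476,"dy": 0.0285,"dz": -0.0063,"yaw": 0},
    {"jaw": 0.093,"dx": -0.0476,"dy": 0.0285,"dz": -0.0063,"yaw": 0},
    {"jaw": 0.093,"dx": -0.0476,"dy": 0.0285,"dz": -0.0063,"yaw": 0},
    {"jaw": 0.093,"dx": -0.0476,"dy": 0.0285,"dz": -0.0063,"yaw": 0},
    {"jaw": 0.093,"dx": -0.0476,"dy": 0.0285,"dz": -0.0063,"yaw": 0},
    {"jaw": 0.093,"dx": -0.0476,"dy": 0.0285,"dz": -0.0063,"yaw": 0}
  ]
}}

```text
t: 1.9
tool_pos: [0.3707, 0.2311, 0.2628]
orientation: [2.255, 2.187, 0.0]
force: [1.2, 0.6, 0.2]
opening: 0.0931
gripper_force: 0.0
```

Call:
{"api": "carry_out", "payload": {
  "moves": [
    {"jaw": 0.093,"dx": -0.0476,"dy": 0.0285,"dz": -0.0063,"yaw": 0},
    {"jaw": 0.093,"dx": -0.0476,"dy": 0.0285,"dz": -0.0063,"yaw": 0},
    {"jaw": 0.093,"dx": -0.0476,"dy": 0.0285,"dz": -0.0063,"yaw": 0},
    {"jaw": 0.093,"dx": -0.0476,"dy": 0.0285,"dz": -0.0063,"yaw": 0},
    {"jaw": 0.093,"dx": -0.0476,"dy": 0.0285,"dz": -0.0063,"yaw": 0},
    {"jaw": 0.093,"dx": -0.0476,"dy": 0.0285,"dz": -0.0063,"yaw": 0},
    {"jaw": 0.093,"dx": 0,"dy": 0,"dz": 0,"yaw": 0},
    {"jaw": 0.093,"dx": 0,"dy": 0,"dz": 0,"yaw": 0}
  ]
}}

```text
t: 2.9
tool_pos: [0.532, -0.0578, 0.3]
orientation: [-2.255, -2.185, 0.001]
force: [-0.2, 0.2, 0.3]
opening: 0.0931
gripper_force: 0.0
```

Run:
```python
from h import *
s=read_state();p,R=tool(s);print(s["t"],p,s["q"].round(2),R.round(3))
w=camera_model("wrist");im=read_camera("wrist");np.savez("w1.npz",im=im,K=w["camera_matrix"],V=w["view"])
cv2.imwrite("pics/w1.png",cv2.resize(im,None,fx=1.5,fy=1.5)[:,:,::-1])
```

```text
2.9 [ 0.53199577 -0.05784415  0.30001375] [-0.2  -0.06  1.54  0.    1.67 -0.17] [[ 0.032  0.999 -0.001]
 [ 0.999 -0.032  0.001]
 [ 0.001 -0.001 -1.   ]]
```

View pics/w1.png

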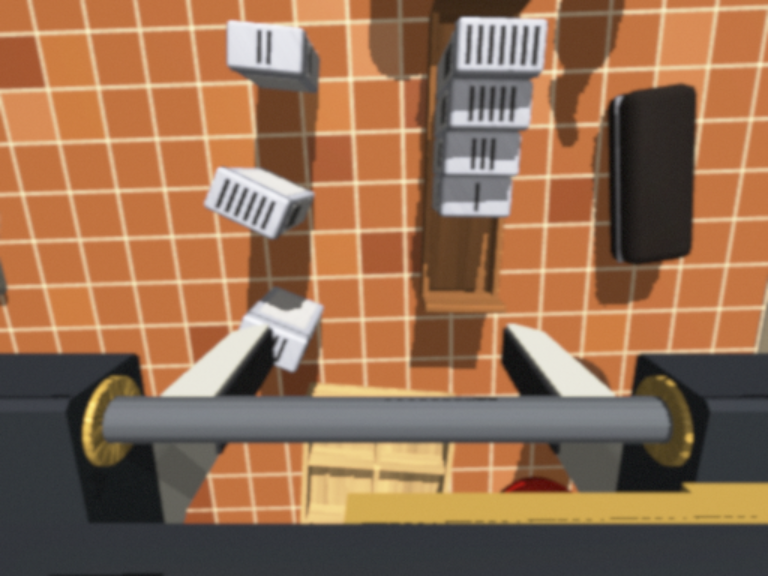

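This shows rack tins 7 (500,44), 5 (490,103), 3 (482,154) and 1 (476,196), the rack's -y end wall at (465,300), strays 2 (264,47), 6 (244,204) and 4 (~280,330, partly hidden), and the crate behind the rod.

Run:
```python
from h import *
d=np.load("w1.npz");im=d["im"];m=dict(camera_matrix=d["K"],view=d["V"])
g=cv2.cvtColor(im,cv2.COLOR_RGB2GRAY)
def bars(n,x0,y0,x1,y1,thr=100):
    x0,y0,x1,y1=[int(v/1.5) for v in(x0,y0,x1,y1)]
    up=cv2.resize(g[y0:y1,x0:x1],None,fx=4,fy=4,interpolation=cv2.INTER_CUBIC)
    k,l,st,ce=cv2.connectedComponentsWithStats((up<thr).astype(np.uint8))
    ok=[i for i in range(1,k) if st[i,4]>40]
    z=.071+.009*n+(.008 if n%2 else 0)
    uv=lambda q:np.array(q)/4+[x0,y0]-.375
    c=ray(m,uv(np.mean([ce[i] for i in ok],0)),z)[0]
    an=[]
    for i in ok:
        yy,xx=np.where(l==i);P=ray(m,uv(np.c_[xx,yy]),z)[:,:2]
        e=np.linalg.svd(P-P.mean(0),full_matrices=False)[2][0];e*=np.sign(e[1]);an.append(np.degrees(np.arctan2(-e[0],e[1])))
    print(n,len(ok),c.round(4),"yaw deg",np.round(np.median(an),1))
bars(7,462,22,542,66);bars(5,460,84,522,122,90);bars(3,462,134,508,172,90);bars(1,462,181,500,212,90)
bars(2,240,28,292,66);bars(6,218,172,278,230)
u=lambda a:np.array(a)/1.5
print("rack -y end outer/inner top z.07",ray(m,u([[424,309],[502,309]]),.07).round(4))
print("rack walls outer z.036",ray(m,u([[421,250],[505,250],[427,130]]),.036).round(4),ray(m,u([[430,290],[497,288]]),.07).round(4))
print("tin4",ray(m,u([[280,330]]),.107).round(4))
im=np.load("top0.npz")["im"]
```

```text
7 7 [0.6138 0.0908 0.142 ] yaw deg -2.5
5 5 [0.6122 0.0599 0.124 ] yaw deg -2.7
3 3 [0.6103 0.0262 0.106 ] yaw deg -2.4
1 1 [ 0.6096 -0.0089  0.088 ] yaw deg -2.2
2 3 [0.441  0.1054 0.089 ] yaw deg -6.9
6 7 [ 0.4271 -0.0067  0.125 ] yaw deg -28.0
rack -y end outer/inner top z.07 [[ 0.5652 -0.1177  0.07  ]
 [ 0.6396 -0.1201  0.07  ]]
rack walls outer z.036 [[ 0.5655 -0.0668  0.036 ]
 [ 0.6495 -0.0695  0.036 ]
 [ 0.5725  0.0467  0.036 ]] [[ 0.5711 -0.0991  0.07  ]
 [ 0.6342 -0.0991  0.07  ]]
tin4 [[ 0.4361 -0.121   0.107 ]]
```

Call:
{"api": "carry_out", "payload": {
  "moves": [
    {"jaw": 0.093,"dx": 0.026,"dy": 0.0377,"dz": 0,"yaw": 0.01},
    {"jaw": 0.093,"dx": 0.026,"dy": 0.0377,"dz": 0,"yaw": 0},
    {"jaw": 0.093,"dx": 0,"dy": 0,"dz": 0.06,"yaw": 0},
    {"jaw": 0.093,"dx": 0,"dy": 0,"dz": 0.06,"yaw": 0},
    {"jaw": 0.093,"dx": 0,"dy": 0,"dz": 0.06,"yaw": 0},
    {"jaw": 0.093,"dx": 0,"dy": 0,"dz": 0.04,"yaw": 0},
    {"jaw": 0.093,"dx": 0,"dy": 0,"dz": 0.03,"yaw": 0},
    {"jaw": 0.093,"dx": 0,"dy": 0,"dz": 0,"yaw": 0}
  ]
}}

```text
t: 3.95
tool_pos: [0.6065, -0.007, 0.0477]
orientation: [-2.261, -2.174, 0.006]
force: [0.2, 0.1, -0.7]
opening: 0.0928
gripper_force: 0.0
```

Call:
{"api": "carry_out", "payload": {
  "moves": [
    {"jaw": 0.05,"dx": 0,"dy": 0,"dz": 0,"yaw": 0},
    {"jaw": 0.05,"dx": 0,"dy": 0,"dz": 0,"yaw": 0},
    {"jaw": 0.05,"dx": 0,"dy": 0,"dz": 0,"yaw": 0},
    {"jaw": 0.05,"dx": 0,"dy": 0,"dz": 0,"yaw": 0}
  ],
  "grip_force": 10
}}

```text
t: 4.45
tool_pos: [0.6101, -0.0088, 0.0515]
orientation: [2.266, 2.175, 0.001]
force: [-0.2, 0.4, 6.8]
opening: 0.0598
gripper_force: 10.0
```

Call:
{"api": "carry_out", "payload": {
  "moves": [
    {"jaw": 0.05,"dx": 0,"dy": 0,"dz": -0.001,"yaw": 0},
    {"jaw": 0.05,"dx": -0.01,"dy": 0,"dz": 0,"yaw": 0},
    {"jaw": 0.05,"dx": -0.012,"dy": 0,"dz": 0,"yaw": 0},
    {"jaw": 0.05,"dx": -0.012,"dy": 0,"dz": 0,"yaw": 0},
    {"jaw": 0.05,"dx": -0.012,"dy": 0,"dz": 0,"yaw": 0},
    {"jaw": 0.05,"dx": -0.012,"dy": 0,"dz": 0,"yaw": 0},
    {"jaw": 0.05,"dx": -0.012,"dy": 0,"dz": 0,"yaw": 0},
    {"jaw": 0.05,"dx": 0,"dy": 0,"dz": 0,"yaw": 0}
  ]
}}

```text
t: 5.45
tool_pos: [0.6065, -0.0805, 0.0515]
orientation: [2.267, 2.173, -0.002]
force: [0.2, -2.9, 2.3]
opening: 0.0598
gripper_force: 10.0
```

Call:
{"api": "carry_out", "payload": {
  "moves": [
    {"jaw": 0.05,"dx": -0.003,"dy": 0,"dz": 0,"yaw": 0},
    {"jaw": 0.05,"dx": -0.003,"dy": 0,"dz": 0,"yaw": 0},
    {"jaw": 0.05,"dx": 0,"dy": 0,"dz": 0,"yaw": 0}
  ]
}}

```text
t: 5.82
tool_pos: [0.6064, -0.0846, 0.0515]
orientation: [-2.266, -2.176, 0.0]
force: [-0.6, 1.9, 2.1]
opening: 0.0598
gripper_force: 10.0
```

Call:
{"api": "carry_out", "payload": {
  "moves": [
    {"jaw": 0.05,"dx": -0.003,"dy": 0,"dz": 0,"yaw": 0},
    {"jaw": 0.05,"dx": -0.002,"dy": 0,"dz": 0,"yaw": 0},
    {"jaw": 0.05,"dx": 0,"dy": 0,"dz": 0,"yaw": 0}
  ]
}}

```text
t: 6.2
tool_pos: [0.6062, -0.0899, 0.0515]
orientation: [2.267, 2.175, -0.0]
force: [0.1, 2.2, 2.2]
opening: 0.0593
gripper_force: 10.0
```

Call:
{"api": "carry_out", "payload": {
  "moves": [
    {"jaw": 0.05,"dx": -0.003,"dy": 0,"dz": 0,"yaw": 0},
    {"jaw": 0.05,"dx": 0,"dy": 0,"dz": 0,"yaw": 0}
  ]
}}

```text
t: 6.45
tool_pos: [0.6061, -0.093, 0.0515]
orientation: [2.267, 2.175, -0.0]
force: [0.0, 0.5, 1.5]
opening: 0.0593
gripper_force: 10.0
```

Call:
{"api": "carry_out", "payload": {
  "moves": [
    {"jaw": 0.05,"dx": -0.003,"dy": 0,"dz": 0,"yaw": 0},
    {"jaw": 0.05,"dx": 0,"dy": 0,"dz": 0,"yaw": 0}
  ]
}}

```text
t: 6.7
tool_pos: [0.606, -0.096, 0.0515]
orientation: [2.267, 2.175, -0.0]
force: [-0.2, 0.7, 1.2]
opening: 0.0598
gripper_force: 10.0
```

Call:
{"api": "carry_out", "payload": {
  "moves": [
    {"jaw": 0.05,"dx": -0.003,"dy": 0,"dz": 0,"yaw": 0},
    {"jaw": 0.05,"dx": 0,"dy": 0,"dz": 0,"yaw": 0}
  ]
}}

```text
t: 6.95
tool_pos: [0.6058, -0.099, 0.0515]
orientation: [2.267, 2.175, -0.0]
force: [0.3, 0.9, 1.0]
opening: 0.0601
gripper_force: 10.0
```

Call:
{"api": "carry_out", "payload": {
  "moves": [
    {"jaw": 0.05,"dx": -0.003,"dy": 0,"dz": 0,"yaw": 0},
    {"jaw": 0.05,"dx": 0,"dy": 0,"dz": 0,"yaw": 0}
  ]
}}

```text
t: 7.2
tool_pos: [0.6058, -0.0997, 0.0514]
orientation: [-2.264, -2.175, -0.003]
force: [1.2, 9.9, 2.7]
opening: 0.0601
gripper_force: 10.0
```

Call:
{"api": "carry_out", "payload": {
  "moves": [
    {"jaw": 0.05,"dx": -0.002,"dy": 0,"dz": 0,"yaw": 0},
    {"jaw": 0.05,"dx": 0,"dy": 0,"dz": 0,"yaw": 0}
  ]
}}

```text
t: 7.45
tool_pos: [0.6057, -0.1008, 0.0514]
orientation: [-2.263, -2.174, -0.004]
force: [0.8, 13.2, 3.0]
opening: 0.0598
gripper_force: 10.0
```

Wall contact comes with tin1 at y≈-0.100. I'll release it and travel straddling the tins to tin7.

Call:
{"api": "carry_out", "payload": {
  "moves": [
    {"jaw": 0.093,"dx": 0.002,"dy": 0,"dz": 0,"yaw": 0},
    {"jaw": 0.093,"dx": 0,"dy": 0,"dz": 0,"yaw": 0},
    {"jaw": 0.093,"dx": 0,"dy": 0,"dz": -0.037,"yaw": 0},
    {"jaw": 0.093,"dx": 0.049,"dy": 0,"dz": 0,"yaw": 0},
    {"jaw": 0.093,"dx": 0.049,"dy": 0,"dz": 0,"yaw": 0},
    {"jaw": 0.093,"dx": 0.049,"dy": 0,"dz": 0,"yaw": 0},
    {"jaw": 0.093,"dx": 0.049,"dy": 0,"dz": 0,"yaw": 0},
    {"jaw": 0.093,"dx": 0,"dy": 0,"dz": 0,"yaw": 0}
  ]
}}

```text
t: 8.45
tool_pos: [0.6136, 0.097, 0.0885]
orientation: [-2.262, -2.18, -0.0]
force: [0.5, -0.6, 0.3]
opening: 0.0927
gripper_force: 0.0
```

Call:
{"api": "carry_out", "payload": {
  "moves": [
    {"jaw": 0.05,"dx": 0,"dy": 0,"dz": 0,"yaw": 0},
    {"jaw": 0.05,"dx": 0,"dy": 0,"dz": 0,"yaw": 0},
    {"jaw": 0.05,"dx": 0,"dy": 0,"dz": 0,"yaw": 0},
    {"jaw": 0.05,"dx": 0,"dy": 0,"dz": 0,"yaw": 0}
  ]
}}

```text
t: 8.95
tool_pos: [0.6138, 0.0934, 0.0885]
orientation: [2.268, 2.174, -0.0]
force: [0.1, -1.7, 0.3]
opening: 0.0601
gripper_force: 10.0
```

Call:
{"api": "carry_out", "payload": {
  "moves": [
    {"jaw": 0.05,"dx": 0.006,"dy": 0,"dz": 0,"yaw": 0},
    {"jaw": 0.05,"dx": 0.008,"dy": 0,"dz": 0,"yaw": 0},
    {"jaw": 0.05,"dx": 0.008,"dy": 0,"dz": 0,"yaw": 0},
    {"jaw": 0.05,"dx": 0.003,"dy": 0,"dz": 0,"yaw": 0},
    {"jaw": 0.05,"dx": 0,"dy": 0,"dz": 0,"yaw": 0}
  ]
}}

```text
t: 9.57
tool_pos: [0.6149, 0.1201, 0.0886]
orientation: [-2.265, -2.176, -0.001]
force: [1.0, 1.3, 2.2]
opening: 0.06
gripper_force: 10.0
```

Call:
{"api": "carry_out", "payload": {
  "moves": [
    {"jaw": 0.05,"dx": 0.003,"dy": 0,"dz": 0,"yaw": 0},
    {"jaw": 0.05,"dx": 0,"dy": 0,"dz": 0,"yaw": 0}
  ]
}}

```text
t: 9.82
tool_pos: [0.6149, 0.1222, 0.0885]
orientation: [-2.266, -2.175, -0.0]
force: [0.8, -0.8, 1.0]
opening: 0.06
gripper_force: 10.0
```

Call:
{"api": "carry_out", "payload": {
  "moves": [
    {"jaw": 0.05,"dx": 0.003,"dy": 0,"dz": 0,"yaw": 0},
    {"jaw": 0.05,"dx": 0,"dy": 0,"dz": 0,"yaw": 0}
  ]
}}

```text
t: 10.07
tool_pos: [0.615, 0.1253, 0.0885]
orientation: [-2.266, -2.175, 0.0]
force: [-0.1, -1.0, 0.7]
opening: 0.0598
gripper_force: 10.0
```

Call:
{"api": "carry_out", "payload": {
  "moves": [
    {"jaw": 0.05,"dx": 0.002,"dy": 0,"dz": 0,"yaw": 0},
    {"jaw": 0.05,"dx": 0,"dy": 0,"dz": 0,"yaw": 0}
  ]
}}

```text
t: 10.32
tool_pos: [0.6151, 0.1273, 0.0885]
orientation: [-2.266, -2.175, 0.0]
force: [-0.3, -1.6, 1.6]
opening: 0.0603
gripper_force: 10.0
```

Call:
{"api": "carry_out", "payload": {
  "moves": [
    {"jaw": 0.05,"dx": 0.002,"dy": 0,"dz": 0,"yaw": 0},
    {"jaw": 0.05,"dx": 0,"dy": 0,"dz": 0,"yaw": 0}
  ]
}}

```text
t: 10.58
tool_pos: [0.6152, 0.1294, 0.0885]
orientation: [-2.266, -2.176, -0.0]
force: [-0.2, -1.5, 0.8]
opening: 0.06
gripper_force: 10.0
```

Call:
{"api": "carry_out", "payload": {
  "moves": [
    {"jaw": 0.05,"dx": 0.002,"dy": 0,"dz": 0,"yaw": 0},
    {"jaw": 0.05,"dx": 0,"dy": 0,"dz": 0,"yaw": 0}
  ]
}}

```text
t: 10.82
tool_pos: [0.6153, 0.1314, 0.0885]
orientation: [-2.266, -2.175, -0.0]
force: [-0.6, -0.4, 1.3]
opening: 0.0603
gripper_force: 10.0
```

Call:
{"api": "carry_out", "payload": {
  "moves": [
    {"jaw": 0.05,"dx": 0.001,"dy": 0,"dz": 0,"yaw": 0},
    {"jaw": 0.05,"dx": 0,"dy": 0,"dz": 0,"yaw": 0}
  ]
}}

```text
t: 11.08
tool_pos: [0.6153, 0.1322, 0.0885]
orientation: [-2.266, -2.175, -0.0]
force: [-0.3, -1.1, 0.0]
opening: 0.06
gripper_force: 10.0
```

Run:
```python
from h import *
im=read_camera("scene");c=im[140:260,190:350];t=read_camera("top")[150:230,180:310]
a=cv2.resize(c,(640,480),interpolation=cv2.INTER_CUBIC)
cv2.imwrite("pics/s1.png",a[:,:,::-1])
```

```text
(no output)
```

View pics/s1.png

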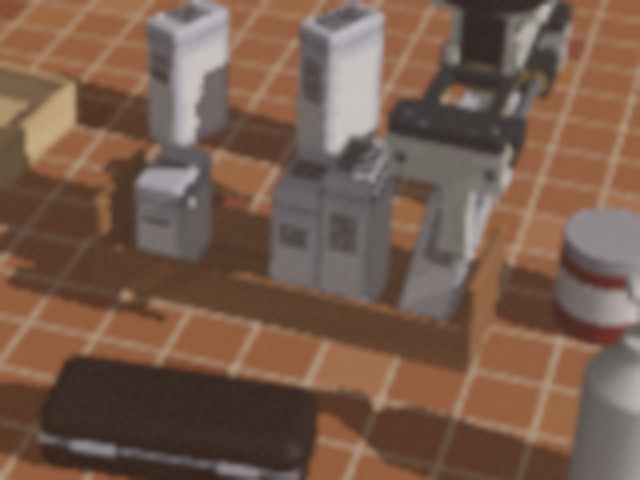

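This shows tin1 at (175,215) short of the left end wall (105,210), tins 3 and 5 at (295,220) and (350,220), and the finger with tin7 at (430,260). I'll check it with projections.

Run:
```python
from h import *
m=camera_model("scene")
pr=lambda P:((proj(m,P)-[190,140])*4).round(0)
print("tin1 +x face corners lid if y=-.0997",pr([[.636,-.117,.088],[.636,-.083,.088]]))
print("tin3 if .026",pr([[.64,.009,.106],[.64,.043,.106]]))
print("tin7 if .132 lid",pr([[.645,.115,.142],[.645,.149,.142]]))
print("fingertip +x",pr([[.654,.132,.0885]]))
print("rack +x outer wall top ends, centre y .012",pr([[.6436,-.127,.07],[.6553,.149,.07],[.6436,-.127,.036],[.6553,.149,.036]]))
print("-x end tops",pr([[.566,-.122,.07],[.577,.152,.07]]))
t=read_camera("top");cv2.imwrite("pics/t1.png",cv2.resize(t[150:250,170:310],None,fx=5,fy=5,interpolation=cv2.INTER_CUBIC)[:,:,::-1])
```

```text
tin1 +x face corners lid if y=-.0997 [[100. 175.]
 [146. 184.]]
tin3 if .026 [[274. 190.]
 [324. 199.]]
tin7 if .132 lid [[434. 177.]
 [487. 187.]]
fingertip +x [[451. 259.]]
rack +x outer wall top ends, centre y .012 [[ 83. 200.]
 [474. 289.]
 [ 85. 241.]
 [469. 331.]]
-x end tops [[132. 146.]
 [503. 225.]]
```

View pics/t1.png

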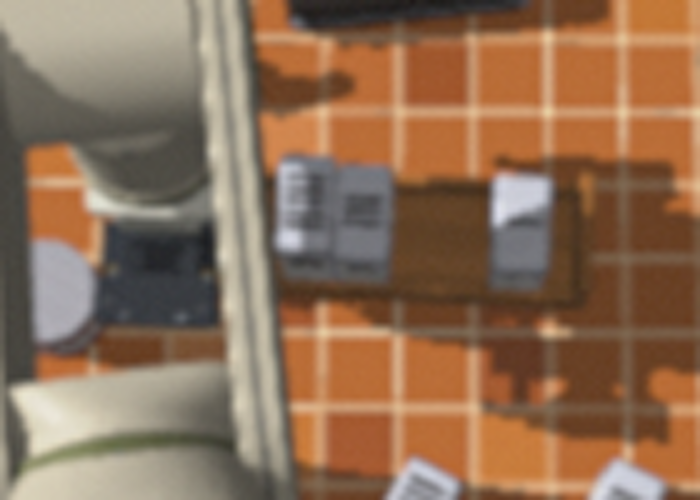

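Tin1 is really at y≈-0.07. The tins pivot in the light grip, so their feet lag behind. I'll back up to stand tin7 upright, release it and check.

Call:
{"api": "carry_out", "payload": {
  "moves": [
    {"jaw": 0.05,"dx": -0.007,"dy": 0,"dz": 0,"yaw": 0},
    {"jaw": 0.05,"dx": -0.007,"dy": 0,"dz": 0,"yaw": 0},
    {"jaw": 0.05,"dx": -0.007,"dy": 0,"dz": 0,"yaw": 0},
    {"jaw": 0.05,"dx": -0.005,"dy": 0,"dz": 0,"yaw": 0},
    {"jaw": 0.05,"dx": 0,"dy": 0,"dz": 0,"yaw": 0}
  ]
}}

```text
t: 11.85
tool_pos: [0.6143, 0.1054, 0.0886]
orientation: [2.267, 2.174, -0.001]
force: [-0.1, -0.7, 0.9]
opening: 0.06
gripper_force: 10.0
```

Run:
```python
from h import *
im=read_camera("scene");c=im[165:235,250:320]
cv2.imwrite("pics/s2.png",cv2.resize(c,None,fx=7,fy=7,interpolation=cv2.INTER_CUBIC)[:,:,::-1])
```

```text
(no output)
```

View pics/s2.png

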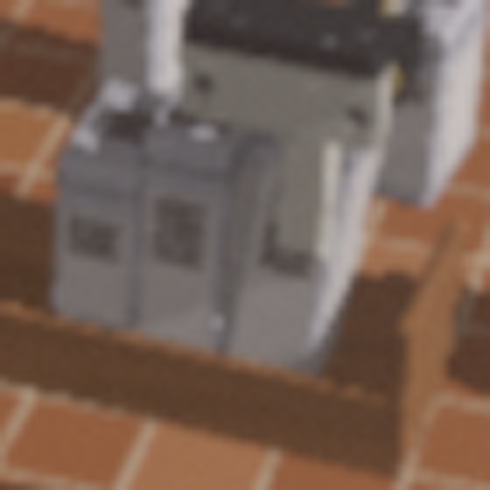

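The tin is still leaning slightly, with its foot next to tin5 (230,340). I'll back up a bit more, release, regrip lower and firmer, and slide with a hair of lift.

Call:
{"api": "carry_out", "payload": {
  "moves": [
    {"jaw": 0.05,"dx": -0.004,"dy": 0,"dz": 0,"yaw": 0},
    {"jaw": 0.05,"dx": -0.004,"dy": 0,"dz": 0,"yaw": 0},
    {"jaw": 0.093,"dx": 0,"dy": 0,"dz": 0,"yaw": 0},
    {"jaw": 0.093,"dx": 0,"dy": 0,"dz": 0,"yaw": 0},
    {"jaw": 0.093,"dx": 0,"dy": 0,"dz": 0,"yaw": 0},
    {"jaw": 0.093,"dx": 0,"dy": 0,"dz": 0.02,"yaw": 0},
    {"jaw": 0.093,"dx": 0,"dy": 0,"dz": 0.002,"yaw": 0},
    {"jaw": 0.093,"dx": 0,"dy": 0,"dz": 0,"yaw": 0}
  ]
}}

```text
t: 12.9
tool_pos: [0.6132, 0.0981, 0.0654]
orientation: [-2.266, -2.175, 0.002]
force: [-0.4, 0.0, 0.1]
opening: 0.093
gripper_force: 0.0
```

Call:
{"api": "carry_out", "payload": {
  "moves": [
    {"jaw": 0.05,"dx": 0,"dy": 0,"dz": 0,"yaw": 0},
    {"jaw": 0.05,"dx": 0,"dy": 0,"dz": 0,"yaw": 0},
    {"jaw": 0.05,"dx": 0,"dy": 0,"dz": 0,"yaw": 0},
    {"jaw": 0.05,"dx": 0,"dy": 0,"dz": 0,"yaw": 0},
    {"jaw": 0.05,"dx": 0,"dy": 0,"dz": -0.001,"yaw": 0},
    {"jaw": 0.05,"dx": 0,"dy": 0,"dz": -0.0005,"yaw": 0},
    {"jaw": 0.05,"dx": 0,"dy": 0,"dz": 0,"yaw": 0}
  ],
  "grip_force": 45
}}

```text
t: 13.78
tool_pos: [0.6138, 0.0982, 0.0679]
orientation: [-2.266, -2.175, 0.0]
force: [-1.0, 1.0, -1.7]
opening: 0.0594
gripper_force: 45.0
```

Run:
```python
from h import *
im=read_camera("scene");c=im[165:235,250:320]
cv2.imwrite("pics/s3.png",cv2.resize(c,None,fx=7,fy=7,interpolation=cv2.INTER_CUBIC)[:,:,::-1])
```

```text
(no output)
```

View pics/s3.png

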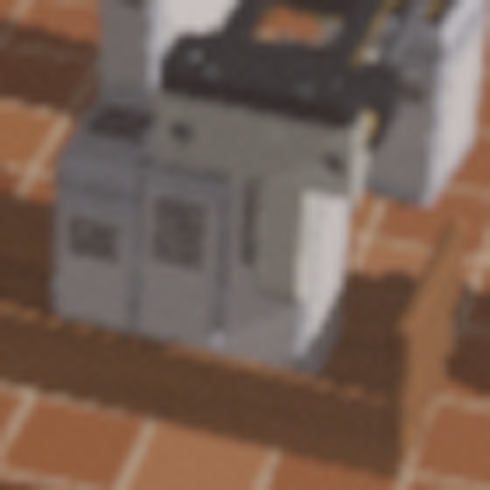

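Tin7 now stands upright and is held firmly, with tins 3 and 5 beside it. I'll slide it.

Call:
{"api": "carry_out", "payload": {
  "moves": [
    {"jaw": 0.05,"dx": 0.006,"dy": 0,"dz": 0,"yaw": 0},
    {"jaw": 0.05,"dx": 0.007,"dy": 0,"dz": 0,"yaw": 0},
    {"jaw": 0.05,"dx": 0.007,"dy": 0,"dz": 0,"yaw": 0},
    {"jaw": 0.05,"dx": 0.003,"dy": 0,"dz": 0,"yaw": 0},
    {"jaw": 0.05,"dx": 0,"dy": 0,"dz": 0,"yaw": 0}
  ]
}}

```text
t: 14.45
tool_pos: [0.6149, 0.1215, 0.068]
orientation: [2.266, 2.176, -0.0]
force: [0.5, 0.8, -0.9]
opening: 0.0598
gripper_force: 45.0
```

Call:
{"api": "carry_out", "payload": {
  "moves": [
    {"jaw": 0.05,"dx": 0.002,"dy": 0,"dz": 0,"yaw": 0},
    {"jaw": 0.05,"dx": 0.001,"dy": 0,"dz": 0,"yaw": 0},
    {"jaw": 0.05,"dx": 0,"dy": 0,"dz": 0,"yaw": 0}
  ]
}}

```text
t: 14.82
tool_pos: [0.615, 0.1241, 0.068]
orientation: [2.267, 2.175, 0.0]
force: [0.1, -0.5, -1.9]
opening: 0.0601
gripper_force: 45.0
```

Call:
{"api": "carry_out", "payload": {
  "moves": [
    {"jaw": 0.05,"dx": 0.002,"dy": 0,"dz": 0,"yaw": 0},
    {"jaw": 0.05,"dx": 0,"dy": 0,"dz": 0,"yaw": 0}
  ]
}}

```text
t: 15.08
tool_pos: [0.6151, 0.1263, 0.068]
orientation: [-2.266, -2.175, -0.0]
force: [-0.1, 0.8, -1.6]
opening: 0.06
gripper_force: 45.0
```

Call:
{"api": "carry_out", "payload": {
  "moves": [
    {"jaw": 0.05,"dx": 0.002,"dy": 0,"dz": 0,"yaw": 0},
    {"jaw": 0.05,"dx": 0,"dy": 0,"dz": 0,"yaw": 0}
  ]
}}

```text
t: 15.32
tool_pos: [0.6152, 0.1283, 0.068]
orientation: [2.266, 2.176, 0.0]
force: [0.3, 0.2, -2.0]
opening: 0.0597
gripper_force: 45.0
```

Call:
{"api": "carry_out", "payload": {
  "moves": [
    {"jaw": 0.05,"dx": 0.002,"dy": 0,"dz": 0,"yaw": 0},
    {"jaw": 0.05,"dx": 0,"dy": 0,"dz": 0,"yaw": 0}
  ]
}}

```text
t: 15.58
tool_pos: [0.6152, 0.1303, 0.068]
orientation: [-2.266, -2.176, -0.0]
force: [-0.5, 0.5, -1.5]
opening: 0.0599
gripper_force: 45.0
```

Call:
{"api": "carry_out", "payload": {
  "moves": [
    {"jaw": 0.05,"dx": 0.001,"dy": 0,"dz": 0,"yaw": 0},
    {"jaw": 0.05,"dx": 0,"dy": 0,"dz": 0,"yaw": 0}
  ]
}}

```text
t: 15.82
tool_pos: [0.6153, 0.1312, 0.068]
orientation: [2.266, 2.176, 0.0]
force: [0.4, 0.6, -1.8]
opening: 0.0599
gripper_force: 45.0
```

Call:
{"api": "carry_out", "payload": {
  "moves": [
    {"jaw": 0.05,"dx": 0.002,"dy": 0,"dz": 0,"yaw": 0},
    {"jaw": 0.05,"dx": 0,"dy": 0,"dz": 0,"yaw": 0}
  ]
}}

```text
t: 16.08
tool_pos: [0.6154, 0.1332, 0.068]
orientation: [2.266, 2.176, -0.0]
force: [-0.2, -0.1, -1.3]
opening: 0.0599
gripper_force: 45.0
```

Call:
{"api": "carry_out", "payload": {
  "moves": [
    {"jaw": 0.05,"dx": 0.002,"dy": 0,"dz": 0,"yaw": 0},
    {"jaw": 0.05,"dx": 0,"dy": 0,"dz": 0,"yaw": 0}
  ]
}}

```text
t: 16.32
tool_pos: [0.6154, 0.1337, 0.068]
orientation: [2.266, 2.174, -0.003]
force: [-0.7, -6.1, -0.8]
opening: 0.0597
gripper_force: 48.4
```

Contact. I'll lower it, release, and go for tin1.

Call:
{"api": "carry_out", "payload": {
  "moves": [
    {"jaw": 0.05,"dx": -0.0015,"dy": 0,"dz": 0.0015,"yaw": 0},
    {"jaw": 0.05,"dx": 0,"dy": 0,"dz": 0.0005,"yaw": 0},
    {"jaw": 0.093,"dx": 0,"dy": 0,"dz": 0,"yaw": 0},
    {"jaw": 0.093,"dx": 0,"dy": 0,"dz": 0,"yaw": 0},
    {"jaw": 0.093,"dx": 0,"dy": 0,"dz": 0,"yaw": 0},
    {"jaw": 0.093,"dx": 0,"dy": 0,"dz": -0.025,"yaw": 0},
    {"jaw": 0.093,"dx": -0.05,"dy": 0,"dz": 0,"yaw": 0},
    {"jaw": 0.093,"dx": -0.05,"dy": 0,"dz": 0,"yaw": 0}
  ]
}}

```text
t: 17.32
tool_pos: [0.6121, 0.0337, 0.0918]
orientation: [2.263, 2.177, 0.003]
force: [0.8, 0.4, -0.2]
opening: 0.0931
gripper_force: 0.0
```

Call:
{"api": "carry_out", "payload": {
  "moves": [
    {"jaw": 0.093,"dx": -0.05,"dy": 0,"dz": 0,"yaw": 0},
    {"jaw": 0.093,"dx": -0.05,"dy": 0,"dz": 0,"yaw": 0},
    {"jaw": 0.093,"dx": -0.008,"dy": 0,"dz": 0,"yaw": 0},
    {"jaw": 0.093,"dx": 0,"dy": 0,"dz": 0.02,"yaw": 0},
    {"jaw": 0.093,"dx": 0,"dy": 0,"dz": 0.02,"yaw": 0},
    {"jaw": 0.093,"dx": 0,"dy": 0,"dz": 0.003,"yaw": 0},
    {"jaw": 0.093,"dx": 0,"dy": 0,"dz": 0,"yaw": 0}
  ]
}}

```text
t: 18.2
tool_pos: [0.6064, -0.0731, 0.0471]
orientation: [-2.264, -2.176, 0.001]
force: [-0.6, 0.7, 0.1]
opening: 0.0931
gripper_force: 0.0
```

Run:
```python
from h import *
s=read_state();print(s["tool_pos"],s["force"])
w=camera_model("wrist");im=read_camera("wrist");np.savez("w2.npz",im=im,K=w["camera_matrix"],V=w["view"])
cv2.imwrite("pics/w2.png",im[:,:,::-1])
```

```text
[ 0.60637238 -0.07307756  0.04708356] [-0.64408398  0.65555491  0.13202612]
```

View pics/w2.png

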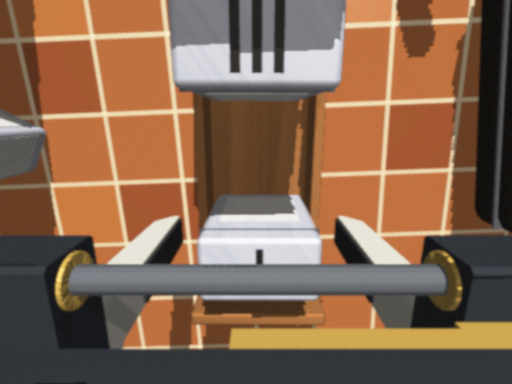

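The view shows tin1's lid at rows 230–298, the end wall at rows ~303–322, and tin3's lid near edge at row 88.

Run:
```python
from h import *
d=np.load("w2.npz");m=dict(camera_matrix=d["K"],view=d["V"])
print(ray(m,[[260,231],[260,297],[203,265],[319,265]],.088).round(4))
print(ray(m,[[260,304],[260,323]],.07).round(4))
print(ray(m,[[173,88],[340,84]],.106).round(4))
print(ray(m,[[200,150],[318,150],[206,150],[312,150]],.036).round(4))
print(proj(m,[[.612,.09,.142],[.61,.06,.124]]))
```

```text
[[ 0.6082 -0.0563  0.088 ]
 [ 0.6069 -0.0913  0.088 ]
 [ 0.5803 -0.0727  0.088 ]
 [ 0.6357 -0.0749  0.088 ]]
[[ 0.6063 -0.1084  0.07  ]
 [ 0.6058 -0.1211  0.07  ]]
[[0.58   0.0062 0.106 ]
 [0.6384 0.0052 0.106 ]]
[[ 0.5731 -0.0238  0.036 ]
 [ 0.6449 -0.0267  0.036 ]
 [ 0.5767 -0.024   0.036 ]
 [ 0.6413 -0.0265  0.036 ]]
[[ 250.29527025 -503.16599321]
 [ 249.85366915 -157.09184247]]
```

Call:
{"api": "carry_out", "payload": {
  "moves": [
    {"jaw": 0.05,"dx": 0,"dy": 0,"dz": 0,"yaw": 0},
    {"jaw": 0.05,"dx": 0,"dy": 0,"dz": 0,"yaw": 0},
    {"jaw": 0.05,"dx": 0,"dy": 0,"dz": 0,"yaw": 0},
    {"jaw": 0.05,"dx": 0,"dy": 0,"dz": 0,"yaw": 0},
    {"jaw": 0.05,"dx": 0,"dy": 0,"dz": -0.001,"yaw": 0},
    {"jaw": 0.05,"dx": -0.005,"dy": 0,"dz": -0.0005,"yaw": 0},
    {"jaw": 0.05,"dx": -0.006,"dy": 0,"dz": 0,"yaw": 0},
    {"jaw": 0.05,"dx": 0,"dy": 0,"dz": 0,"yaw": 0}
  ]
}}

```text
t: 19.25
tool_pos: [0.6063, -0.0859, 0.0495]
orientation: [-2.267, -2.175, 0.0]
force: [-0.3, 0.9, -2.3]
opening: 0.0597
gripper_force: 45.0
```

Call:
{"api": "carry_out", "payload": {
  "moves": [
    {"jaw": 0.05,"dx": -0.003,"dy": 0,"dz": 0,"yaw": 0},
    {"jaw": 0.05,"dx": -0.002,"dy": 0,"dz": 0,"yaw": 0},
    {"jaw": 0.05,"dx": 0,"dy": 0,"dz": 0,"yaw": 0}
  ]
}}

```text
t: 19.62
tool_pos: [0.6062, -0.0903, 0.0495]
orientation: [-2.267, -2.175, 0.0]
force: [0.1, 0.1, -1.5]
opening: 0.0596
gripper_force: 45.0
```

Call:
{"api": "carry_out", "payload": {
  "moves": [
    {"jaw": 0.05,"dx": -0.0015,"dy": 0,"dz": 0,"yaw": 0},
    {"jaw": 0.05,"dx": 0,"dy": 0,"dz": 0,"yaw": 0}
  ]
}}

```text
t: 19.88
tool_pos: [0.6061, -0.0917, 0.0495]
orientation: [2.266, 2.175, -0.0]
force: [0.4, -0.1, -1.7]
opening: 0.0601
gripper_force: 45.0
```

Call:
{"api": "carry_out", "payload": {
  "moves": [
    {"jaw": 0.05,"dx": -0.0015,"dy": 0,"dz": 0,"yaw": 0},
    {"jaw": 0.05,"dx": 0,"dy": 0,"dz": 0,"yaw": 0}
  ]
}}

```text
t: 20.12
tool_pos: [0.6061, -0.0932, 0.0495]
orientation: [-2.267, -2.175, 0.0]
force: [-0.5, 0.2, -2.0]
opening: 0.06
gripper_force: 45.0
```

Call:
{"api": "carry_out", "payload": {
  "moves": [
    {"jaw": 0.05,"dx": -0.001,"dy": 0,"dz": 0,"yaw": 0},
    {"jaw": 0.05,"dx": 0,"dy": 0,"dz": 0,"yaw": 0}
  ]
}}

```text
t: 20.38
tool_pos: [0.606, -0.0943, 0.0496]
orientation: [2.267, 2.175, -0.0]
force: [-0.0, -0.4, -2.0]
opening: 0.0598
gripper_force: 45.0
```

Call:
{"api": "carry_out", "payload": {
  "moves": [
    {"jaw": 0.05,"dx": 0.0,"dy": 0,"dz": 0.0015,"yaw": 0},
    {"jaw": 0.05,"dx": 0,"dy": 0,"dz": 0.0005,"yaw": 0},
    {"jaw": 0.093,"dx": 0,"dy": 0,"dz": 0,"yaw": 0},
    {"jaw": 0.093,"dx": 0,"dy": 0,"dz": 0,"yaw": 0},
    {"jaw": 0.093,"dx": 0,"dy": 0,"dz": 0,"yaw": 0},
    {"jaw": 0.093,"dx": 0,"dy": 0,"dz": -0.05,"yaw": 0},
    {"jaw": 0.093,"dx": 0,"dy": 0,"dz": -0.05,"yaw": 0}
  ]
}}

```text
t: 21.25
tool_pos: [0.6052, -0.0939, 0.1477]
orientation: [-2.265, -2.174, 0.002]
force: [0.8, -0.0, 0.1]
opening: 0.0927
gripper_force: 0.0
```

Call:
{"api": "carry_out", "payload": {
  "moves": [
    {"jaw": 0.093,"dx": 0.0295,"dy": -0.0377,"dz": -0.013,"yaw": 0},
    {"jaw": 0.093,"dx": 0.0295,"dy": -0.0377,"dz": -0.013,"yaw": 0},
    {"jaw": 0.093,"dx": 0.0295,"dy": -0.0377,"dz": -0.013,"yaw": 0},
    {"jaw": 0.093,"dx": 0.0295,"dy": -0.0377,"dz": -0.013,"yaw": 0},
    {"jaw": 0.093,"dx": 0,"dy": 0,"dz": 0,"yaw": 0.078},
    {"jaw": 0.093,"dx": 0,"dy": 0,"dz": 0,"yaw": 0},
    {"jaw": 0.093,"dx": 0,"dy": 0,"dz": 0,"yaw": 0}
  ]
}}

```text
t: 22.12
tool_pos: [0.4603, 0.0297, 0.1993]
orientation: [-2.348, -2.087, 0.0]
force: [0.6, 0.7, -0.1]
opening: 0.0932
gripper_force: 0.0
```

```bash
cat >> h.py <<'E'
def lid(n,guess,inrack=False,show=False,cam="wrist"):
    """bars on the lid near guess xy: centre, bar direction (tin y) as yaw deg"""
    s=read_state();m=camera_model(cam);im=read_camera(cam)
    z=.071+.009*n+(.008 if inrack else 0)
    q=proj(m,[[guess[0],guess[1],z]])[0]
    r=int(m["camera_matrix"][0,0]*.036/abs((m["view"]@[*guess,z,1])[2]))
    x0,y0=[max(0,int(v)-r) for v in q];S=4
    g=cv2.cvtColor(im[y0:y0+2*r,x0:x0+2*r],cv2.COLOR_RGB2HSV)
    up=cv2.resize(g,None,fx=S,fy=S,interpolation=cv2.INTER_CUBIC)
    white=((up[:,:,1]<70)&(up[:,:,2]>120)).astype(np.uint8)
    k,l,st,ce=cv2.connectedComponentsWithStats(white);b=1+np.argmax(st[1:,4])
    hull=cv2.convexHull(max(cv2.findContours((l==b).astype(np.uint8),0,2)[0],key=len))
    M=np.zeros_like(white);cv2.fillConvexPoly(M,hull,1);M=cv2.erode(M,np.ones((9,9)))
    dark=((up[:,:,2]<120)&(M>0)).astype(np.uint8)
    k,l,st,ce=cv2.connectedComponentsWithStats(dark);uv=lambda a:np.array(a)/S+[x0,y0]-.375
    for i in range(1,k):
        if st[i,4]<60: continue
        yy,xx=np.where(l==i);P=ray(m,uv(np.c_[xx,yy]),z)[:,:2];d=P-P.mean(0)
        sv,e=np.linalg.svd(d,full_matrices=False)[1:];e=e[0]*np.sign(e[0][1]);L=sv/np.sqrt(len(P))*3.46
        print(P.mean(0).round(4),"yaw",np.degrees(np.arctan2(-e[0],e[1])).round(1),"size",(L*1e3).round(1))
    if show: cv2.imwrite(show,up[:,:,::-1] if 0 else cv2.resize(im[y0:y0+2*r,x0:x0+2*r],None,fx=S,fy=S)[:,:,::-1])
def state():
    s=read_state();p,R=tool(s);print("t",s["t"],"tcp",p.round(4),"toolx",R[:2,0].round(4),"F",s["force"].round(1));return p,R
def to(x,y,z,p,R): print("move",(R.T@(np.array([x,y,z])-p)).round(4))
E
python3 - <<'E'
from h import *
p,R=state();lid(2,(.441,.1054))
E
```

```text
t 22.125 tcp [0.4603 0.0297 0.1993] toolx [0.1175 0.9931] F [ 0.6  0.7 -0.1]
[0.4365 0.109 ] yaw -6.7 size [22.1  2.2]
[0.4439 0.1078] yaw -7.4 size [22.2  2. ]
```

Call:
{"api": "carry_out", "payload": {
  "moves": [
    {"jaw": 0.093,"dx": 0.0379,"dy": -0.0146,"dz": 0,"yaw": 0},
    {"jaw": 0.093,"dx": 0.0379,"dy": -0.0146,"dz": 0,"yaw": 0},
    {"jaw": 0.093,"dx": 0,"dy": 0,"dz": 0.04,"yaw": 0},
    {"jaw": 0.093,"dx": 0,"dy": 0,"dz": 0.05,"yaw": 0},
    {"jaw": 0.093,"dx": 0,"dy": 0,"dz": 0.045,"yaw": 0},
    {"jaw": 0.093,"dx": 0,"dy": 0,"dz": 0.02,"yaw": 0},
    {"jaw": 0.093,"dx": 0,"dy": 0,"dz": 0.002,"yaw": 0},
    {"jaw": 0.093,"dx": 0,"dy": 0,"dz": 0,"yaw": 0}
  ]
}}

```text
t: 23.18
tool_pos: [0.4409, 0.1085, 0.0432]
orientation: [2.349, 2.085, 0.001]
force: [0.0, -0.1, 1.0]
opening: 0.0927
gripper_force: 0.0
```

Call:
{"api": "carry_out", "payload": {
  "moves": [
    {"jaw": 0.05,"dx": 0,"dy": 0,"dz": 0,"yaw": 0},
    {"jaw": 0.05,"dx": 0,"dy": 0,"dz": 0,"yaw": 0},
    {"jaw": 0.05,"dx": 0,"dy": 0,"dz": 0,"yaw": 0},
    {"jaw": 0.05,"dx": 0,"dy": 0,"dz": 0,"yaw": 0}
  ],
  "grip_force": 35
}}

```text
t: 23.68
tool_pos: [0.4404, 0.1087, 0.0428]
orientation: [2.349, 2.085, 0.001]
force: [-0.1, 0.7, 2.3]
opening: 0.0596
gripper_force: 35.0
```

Run:
```python
from h import *
p,R=state();print(read_state()["opening"])
to(.608,-.058,.15,p,R)
```

```text
t 23.675 tcp [0.4404 0.1087 0.0428] toolx [0.1187 0.9929] F [-0.1  0.7  2.3]
0.05959299136767252
move [-0.1456  0.1862 -0.1071]
```

Call:
{"api": "carry_out", "payload": {
  "moves": [
    {"jaw": 0.05,"dx": 0,"dy": 0,"dz": -0.03,"yaw": 0},
    {"jaw": 0.05,"dx": 0,"dy": 0,"dz": -0.05,"yaw": 0},
    {"jaw": 0.05,"dx": 0,"dy": 0,"dz": -0.047,"yaw": 0},
    {"jaw": 0.05,"dx": -0.0289,"dy": 0.0372,"dz": 0,"yaw": 0},
    {"jaw": 0.05,"dx": -0.0289,"dy": 0.0372,"dz": 0,"yaw": 0},
    {"jaw": 0.05,"dx": -0.0289,"dy": 0.0372,"dz": 0,"yaw": 0},
    {"jaw": 0.05,"dx": -0.0289,"dy": 0.0372,"dz": 0,"yaw": 0},
    {"jaw": 0.05,"dx": -0.0289,"dy": 0.0372,"dz": 0,"yaw": 0}
  ]
}}

```text
t: 24.68
tool_pos: [0.6084, -0.058, 0.169]
orientation: [-2.349, -2.085, 0.001]
force: [0.8, 0.4, -1.3]
opening: 0.06
gripper_force: 35.0
```

Call:
{"api": "carry_out", "payload": {
  "moves": [
    {"jaw": 0.05,"dx": 0,"dy": 0,"dz": 0,"yaw": -0.077},
    {"jaw": 0.05,"dx": 0,"dy": 0,"dz": 0,"yaw": 0},
    {"jaw": 0.05,"dx": 0,"dy": 0,"dz": 0,"yaw": 0}
  ]
}}

```text
t: 25.05
tool_pos: [0.6073, -0.0565, 0.1693]
orientation: [-2.268, -2.173, 0.0]
force: [-0.3, -0.6, -1.5]
opening: 0.0597
gripper_force: 35.0
```

Run:
```python
from h import *
p,R=state();to(.6077,-.057,.055,p,R)
lid(3,(.61,.023),True)
```

```text
t 25.05 tcp [ 0.6073 -0.0565  0.1693] toolx [0.0431 0.9991] F [-0.3 -0.6 -1.5]
move [-0.0005  0.0004  0.1143]
[0.6025 0.0241] yaw -2.0 size [22.   4.1]
[0.61   0.0237] yaw -2.4 size [21.5  4.2]
[0.6175 0.0234] yaw -2.2 size [21.7  4.1]
[0.5817 0.0266] yaw -3.0 size [6.2 0.5]
```

Call:
{"api": "carry_out", "payload": {
  "moves": [
    {"jaw": 0.05,"dx": 0,"dy": 0,"dz": 0.04,"yaw": 0},
    {"jaw": 0.05,"dx": 0,"dy": 0,"dz": 0.04,"yaw": 0},
    {"jaw": 0.05,"dx": 0,"dy": 0,"dz": 0.02,"yaw": 0},
    {"jaw": 0.05,"dx": 0,"dy": 0,"dz": 0.01,"yaw": 0},
    {"jaw": 0.05,"dx": 0,"dy": 0,"dz": 0.005,"yaw": 0},
    {"jaw": 0.05,"dx": 0,"dy": 0,"dz": 0.002,"yaw": 0},
    {"jaw": 0.05,"dx": 0,"dy": 0,"dz": 0,"yaw": 0}
  ]
}}

```text
t: 25.98
tool_pos: [0.6085, -0.0571, 0.0535]
orientation: [2.267, 2.173, 0.001]
force: [-0.2, 1.3, -2.4]
opening: 0.0601
gripper_force: 35.0
```

Call:
{"api": "carry_out", "payload": {
  "moves": [
    {"jaw": 0.05,"dx": 0,"dy": 0,"dz": 0.001,"yaw": 0},
    {"jaw": 0.05,"dx": 0,"dy": 0,"dz": 0.001,"yaw": 0},
    {"jaw": 0.05,"dx": 0,"dy": 0,"dz": 0,"yaw": 0}
  ]
}}

```text
t: 26.35
tool_pos: [0.6081, -0.057, 0.0509]
orientation: [2.267, 2.174, 0.001]
force: [0.4, 0.5, 0.7]
opening: 0.0598
gripper_force: 35.0
```

Call:
{"api": "carry_out", "payload": {
  "moves": [
    {"jaw": 0.093,"dx": 0,"dy": 0,"dz": 0,"yaw": 0},
    {"jaw": 0.093,"dx": 0,"dy": 0,"dz": 0,"yaw": 0},
    {"jaw": 0.093,"dx": 0,"dy": 0,"dz": -0.005,"yaw": 0},
    {"jaw": 0.093,"dx": 0.03,"dy": 0,"dz": 0,"yaw": 0},
    {"jaw": 0.093,"dx": 0.03,"dy": 0,"dz": 0,"yaw": 0},
    {"jaw": 0.093,"dx": 0.02,"dy": 0,"dz": 0,"yaw": 0},
    {"jaw": 0.093,"dx": 0,"dy": 0,"dz": 0,"yaw": 0},
    {"jaw": 0.093,"dx": 0,"dy": 0,"dz": 0,"yaw": 0}
  ]
}}

```text
t: 27.35
tool_pos: [0.6112, 0.0224, 0.0556]
orientation: [2.267, 2.174, -0.0]
force: [-0.5, 0.1, 0.3]
opening: 0.0929
gripper_force: 0.0
```

Call:
{"api": "carry_out", "payload": {
  "moves": [
    {"jaw": 0.05,"dx": 0,"dy": 0,"dz": 0,"yaw": 0},
    {"jaw": 0.05,"dx": 0,"dy": 0,"dz": 0,"yaw": 0},
    {"jaw": 0.05,"dx": 0,"dy": 0,"dz": 0,"yaw": 0},
    {"jaw": 0.05,"dx": 0,"dy": 0,"dz": 0,"yaw": 0},
    {"jaw": 0.05,"dx": 0,"dy": 0,"dz": -0.001,"yaw": 0},
    {"jaw": 0.05,"dx": 0,"dy": 0,"dz": -0.0005,"yaw": 0},
    {"jaw": 0.05,"dx": 0,"dy": 0,"dz": 0,"yaw": 0}
  ],
  "grip_force": 45
}}

```text
t: 28.22
tool_pos: [0.611, 0.023, 0.057]
orientation: [-2.268, -2.174, 0.0]
force: [-1.1, -0.4, -0.7]
opening: 0.06
gripper_force: 45.0
```

Call:
{"api": "carry_out", "payload": {
  "moves": [
    {"jaw": 0.05,"dx": -0.006,"dy": 0,"dz": 0,"yaw": 0},
    {"jaw": 0.05,"dx": -0.008,"dy": 0,"dz": 0,"yaw": 0},
    {"jaw": 0.05,"dx": -0.008,"dy": 0,"dz": 0,"yaw": 0},
    {"jaw": 0.05,"dx": -0.008,"dy": 0,"dz": 0,"yaw": 0},
    {"jaw": 0.05,"dx": -0.006,"dy": 0,"dz": 0,"yaw": 0},
    {"jaw": 0.05,"dx": -0.004,"dy": 0,"dz": 0,"yaw": 0},
    {"jaw": 0.05,"dx": -0.002,"dy": 0,"dz": 0,"yaw": 0},
    {"jaw": 0.05,"dx": 0,"dy": 0,"dz": 0,"yaw": 0}
  ]
}}

```text
t: 29.22
tool_pos: [0.6093, -0.019, 0.057]
orientation: [-2.268, -2.174, -0.0]
force: [-0.5, 0.1, -1.3]
opening: 0.0599
gripper_force: 45.0
```

Call:
{"api": "carry_out", "payload": {
  "moves": [
    {"jaw": 0.05,"dx": -0.0015,"dy": 0,"dz": 0,"yaw": 0},
    {"jaw": 0.05,"dx": 0,"dy": 0,"dz": 0,"yaw": 0}
  ]
}}

```text
t: 29.48
tool_pos: [0.6093, -0.0204, 0.057]
orientation: [-2.267, -2.174, 0.0]
force: [1.2, -0.2, -0.3]
opening: 0.0597
gripper_force: 45.0
```

Call:
{"api": "carry_out", "payload": {
  "moves": [
    {"jaw": 0.05,"dx": 0,"dy": 0,"dz": 0.0015,"yaw": 0},
    {"jaw": 0.05,"dx": 0,"dy": 0,"dz": 0.0005,"yaw": 0},
    {"jaw": 0.093,"dx": 0,"dy": 0,"dz": 0,"yaw": 0},
    {"jaw": 0.093,"dx": 0,"dy": 0,"dz": 0,"yaw": 0},
    {"jaw": 0.093,"dx": 0,"dy": 0,"dz": -0.02,"yaw": 0},
    {"jaw": 0.093,"dx": 0,"dy": 0,"dz": -0.06,"yaw": 0},
    {"jaw": 0.093,"dx": 0,"dy": 0,"dz": -0.06,"yaw": 0},
    {"jaw": 0.093,"dx": 0,"dy": 0,"dz": 0,"yaw": 0}
  ]
}}

```text
t: 30.48
tool_pos: [0.6135, -0.0209, 0.2043]
orientation: [2.26, 2.167, 0.013]
force: [-0.2, -0.4, -0.9]
opening: 0.0931
gripper_force: 0.0
```

Run:
```python
from h import *
p,R=state();lid(5,(.612,.06),True);print();lid(7,(.615,.13),True);print();lid(6,(.427,-.007))
```

```text
t 30.475 tcp [ 0.6135 -0.0209  0.2043] toolx [0.042  0.9991] F [-0.2 -0.4 -0.9]
[0.5969 0.0568] yaw -2.1 size [22.8  2.2]
[0.6044 0.0562] yaw -2.3 size [22.4  2.3]
[0.6118 0.056 ] yaw -2.3 size [22.3  2.2]
[0.6194 0.0559] yaw -3.0 size [22.5  2.2]
[0.6269 0.0557] yaw -2.2 size [22.2  2.1]

[0.5928 0.1198] yaw -2.8 size [10.3  2.4]
[0.6003 0.1195] yaw -2.5 size [10.4  2.4]
[0.6078 0.1193] yaw -2.6 size [10.2  2.3]
[0.6154 0.1189] yaw -2.6 size [10.3  2.4]
[0.6229 0.1187] yaw -2.8 size [10.3  2.3]
[0.6304 0.1183] yaw -3.1 size [10.4  2.3]
[0.6379 0.118 ] yaw -2.6 size [10.4  2.3]

[ 0.4067 -0.0013] yaw -28.2 size [22.9  2.9]
[ 0.4133 -0.0048] yaw -28.2 size [22.7  2.9]
[ 0.42   -0.0083] yaw -28.2 size [22.8  2.8]
[ 0.4266 -0.0118] yaw -28.2 size [22.6  2.8]
[ 0.4332 -0.0155] yaw -28.2 size [22.5  2.8]
[ 0.4556 -0.0164] yaw -31.0 size [20.1  1.3]
[ 0.4399 -0.019 ] yaw -28.1 size [22.8  2.7]
```

Tin7's lid centre is at y≈0.125: last time the fingers, not the tin, met the end wall. I'll regrip it above the wall and push it the last few mm.

Call:
{"api": "carry_out", "payload": {
  "moves": [
    {"jaw": 0.093,"dx": 0.0485,"dy": 0,"dz": 0,"yaw": 0},
    {"jaw": 0.093,"dx": 0.0485,"dy": 0,"dz": 0,"yaw": 0},
    {"jaw": 0.093,"dx": 0.0485,"dy": 0,"dz": 0,"yaw": 0},
    {"jaw": 0.093,"dx": 0,"dy": 0,"dz": 0,"yaw": 0},
    {"jaw": 0.093,"dx": 0,"dy": 0,"dz": 0.04,"yaw": 0},
    {"jaw": 0.093,"dx": 0,"dy": 0,"dz": 0.04,"yaw": 0},
    {"jaw": 0.093,"dx": 0,"dy": 0,"dz": 0.04,"yaw": 0},
    {"jaw": 0.093,"dx": 0,"dy": 0,"dz": 0,"yaw": 0}
  ]
}}

```text
t: 31.62
tool_pos: [0.611, 0.1234, 0.0695]
orientation: [-2.264, -2.169, 0.013]
force: [-0.4, 0.3, 0.6]
opening: 0.0928
gripper_force: 0.0
```

Call:
{"api": "carry_out", "payload": {
  "moves": [
    {"jaw": 0.05,"dx": 0,"dy": 0,"dz": 0,"yaw": 0},
    {"jaw": 0.05,"dx": 0,"dy": 0,"dz": 0,"yaw": 0},
    {"jaw": 0.05,"dx": 0,"dy": 0,"dz": 0,"yaw": 0},
    {"jaw": 0.05,"dx": 0,"dy": 0,"dz": 0,"yaw": 0},
    {"jaw": 0.05,"dx": 0,"dy": 0,"dz": -0.001,"yaw": 0},
    {"jaw": 0.05,"dx": 0.001,"dy": 0,"dz": -0.0005,"yaw": 0},
    {"jaw": 0.05,"dx": 0.001,"dy": 0,"dz": 0,"yaw": 0},
    {"jaw": 0.05,"dx": 0,"dy": 0,"dz": 0,"yaw": 0}
  ]
}}

```text
t: 32.62
tool_pos: [0.6152, 0.126, 0.0764]
orientation: [2.268, 2.174, -0.003]
force: [-0.2, -5.5, -0.2]
opening: 0.0599
gripper_force: 44.9
```

Call:
{"api": "carry_out", "payload": {
  "moves": [
    {"jaw": 0.05,"dx": 0.001,"dy": 0,"dz": 0,"yaw": 0},
    {"jaw": 0.05,"dx": 0,"dy": 0,"dz": 0,"yaw": 0}
  ]
}}

```text
t: 32.88
tool_pos: [0.6152, 0.1261, 0.0764]
orientation: [2.267, 2.173, -0.004]
force: [-2.4, -7.7, 1.9]
opening: 0.06
gripper_force: 44.9
```

Call:
{"api": "carry_out", "payload": {
  "moves": [
    {"jaw": 0.05,"dx": -0.002,"dy": 0,"dz": 0.0015,"yaw": 0},
    {"jaw": 0.05,"dx": 0,"dy": 0,"dz": 0.0005,"yaw": 0},
    {"jaw": 0.093,"dx": 0,"dy": 0,"dz": 0,"yaw": 0},
    {"jaw": 0.093,"dx": 0,"dy": 0,"dz": 0,"yaw": 0},
    {"jaw": 0.093,"dx": 0,"dy": 0,"dz": 0,"yaw": 0},
    {"jaw": 0.093,"dx": -0.035,"dy": 0,"dz": 0,"yaw": 0},
    {"jaw": 0.093,"dx": -0.035,"dy": 0,"dz": 0,"yaw": 0},
    {"jaw": 0.093,"dx": 0,"dy": 0,"dz": 0,"yaw": 0}
  ]
}}

```text
t: 33.88
tool_pos: [0.6124, 0.0539, 0.0743]
orientation: [2.27, 2.171, -0.001]
force: [0.2, 1.1, 0.5]
opening: 0.0928
gripper_force: 0.0
```

Call:
{"api": "carry_out", "payload": {
  "moves": [
    {"jaw": 0.093,"dx": 0,"dy": 0,"dz": 0.008,"yaw": 0},
    {"jaw": 0.093,"dx": 0,"dy": 0,"dz": 0,"yaw": 0},
    {"jaw": 0.05,"dx": 0,"dy": 0,"dz": 0,"yaw": 0},
    {"jaw": 0.05,"dx": 0,"dy": 0,"dz": 0,"yaw": 0},
    {"jaw": 0.05,"dx": 0,"dy": 0,"dz": 0,"yaw": 0},
    {"jaw": 0.05,"dx": 0,"dy": 0,"dz": 0,"yaw": 0},
    {"jaw": 0.05,"dx": 0,"dy": 0,"dz": -0.001,"yaw": 0},
    {"jaw": 0.05,"dx": 0,"dy": 0,"dz": -0.0005,"yaw": 0}
  ]
}}

```text
t: 34.88
tool_pos: [0.6124, 0.0559, 0.068]
orientation: [-2.268, -2.174, 0.0]
force: [-0.5, 0.4, -1.7]
opening: 0.0598
gripper_force: 45.0
```

Call:
{"api": "carry_out", "payload": {
  "moves": [
    {"jaw": 0.05,"dx": -0.005,"dy": 0,"dz": 0,"yaw": 0},
    {"jaw": 0.05,"dx": -0.008,"dy": 0,"dz": 0,"yaw": 0},
    {"jaw": 0.05,"dx": -0.008,"dy": 0,"dz": 0,"yaw": 0},
    {"jaw": 0.05,"dx": -0.004,"dy": 0,"dz": 0,"yaw": 0},
    {"jaw": 0.05,"dx": 0,"dy": 0,"dz": 0,"yaw": 0}
  ]
}}

```text
t: 35.5
tool_pos: [0.6114, 0.0305, 0.068]
orientation: [2.268, 2.173, 0.0]
force: [0.4, 0.2, -0.5]
opening: 0.0599
gripper_force: 45.0
```

Next I'll slide tin5 further so it packs tins 3, 2 and 1 toward the -y end.

Call:
{"api": "carry_out", "payload": {
  "moves": [
    {"jaw": 0.05,"dx": -0.005,"dy": 0,"dz": 0,"yaw": 0},
    {"jaw": 0.05,"dx": -0.005,"dy": 0,"dz": 0,"yaw": 0},
    {"jaw": 0.05,"dx": -0.004,"dy": 0,"dz": 0,"yaw": 0},
    {"jaw": 0.05,"dx": -0.002,"dy": 0,"dz": 0,"yaw": 0},
    {"jaw": 0.05,"dx": -0.002,"dy": 0,"dz": 0,"yaw": 0},
    {"jaw": 0.05,"dx": 0,"dy": 0,"dz": 0,"yaw": 0}
  ]
}}

```text
t: 36.25
tool_pos: [0.6107, 0.0129, 0.0681]
orientation: [2.268, 2.174, 0.0]
force: [-0.6, 0.2, -2.0]
opening: 0.0593
gripper_force: 45.0
```

Call:
{"api": "carry_out", "payload": {
  "moves": [
    {"jaw": 0.05,"dx": -0.002,"dy": 0,"dz": 0,"yaw": 0},
    {"jaw": 0.05,"dx": 0,"dy": 0,"dz": 0,"yaw": 0}
  ]
}}

```text
t: 36.5
tool_pos: [0.6106, 0.011, 0.0681]
orientation: [2.267, 2.174, 0.0]
force: [-0.1, 0.2, -0.8]
opening: 0.0598
gripper_force: 45.0
```

Call:
{"api": "carry_out", "payload": {
  "moves": [
    {"jaw": 0.05,"dx": -0.002,"dy": 0,"dz": 0,"yaw": 0},
    {"jaw": 0.05,"dx": 0,"dy": 0,"dz": 0,"yaw": 0}
  ]
}}

```text
t: 36.75
tool_pos: [0.6105, 0.0091, 0.0681]
orientation: [-2.267, -2.174, -0.0]
force: [-0.3, 0.9, -0.2]
opening: 0.0598
gripper_force: 45.0
```

Call:
{"api": "carry_out", "payload": {
  "moves": [
    {"jaw": 0.05,"dx": -0.002,"dy": 0,"dz": 0,"yaw": 0},
    {"jaw": 0.05,"dx": 0,"dy": 0,"dz": 0,"yaw": 0}
  ]
}}

```text
t: 37.0
tool_pos: [0.6104, 0.0069, 0.068]
orientation: [2.268, 2.174, -0.0]
force: [0.6, 1.5, -0.9]
opening: 0.0597
gripper_force: 45.0
```

Call:
{"api": "carry_out", "payload": {
  "moves": [
    {"jaw": 0.05,"dx": -0.002,"dy": 0,"dz": 0,"yaw": 0},
    {"jaw": 0.05,"dx": 0,"dy": 0,"dz": 0,"yaw": 0}
  ]
}}

```text
t: 37.25
tool_pos: [0.6103, 0.0048, 0.068]
orientation: [2.268, 2.174, -0.0]
force: [0.4, 0.1, -1.0]
opening: 0.0599
gripper_force: 45.0
```

Call:
{"api": "carry_out", "payload": {
  "moves": [
    {"jaw": 0.05,"dx": -0.0015,"dy": 0,"dz": 0,"yaw": 0},
    {"jaw": 0.05,"dx": 0,"dy": 0,"dz": 0,"yaw": 0}
  ]
}}

```text
t: 37.5
tool_pos: [0.6104, 0.004, 0.0681]
orientation: [-2.267, -2.174, -0.001]
force: [0.6, 5.2, 0.3]
opening: 0.0598
gripper_force: 45.0
```

Tins 1–3 are packed and there is now ample room. I'll release tin5 and go to tin6.

Call:
{"api": "carry_out", "payload": {
  "moves": [
    {"jaw": 0.05,"dx": 0.002,"dy": 0,"dz": 0.0015,"yaw": 0},
    {"jaw": 0.05,"dx": 0,"dy": 0,"dz": 0.0005,"yaw": 0},
    {"jaw": 0.093,"dx": 0,"dy": 0,"dz": 0,"yaw": 0},
    {"jaw": 0.093,"dx": 0,"dy": 0,"dz": 0,"yaw": 0},
    {"jaw": 0.093,"dx": 0,"dy": 0,"dz": -0.02,"yaw": 0},
    {"jaw": 0.093,"dx": 0,"dy": 0,"dz": -0.06,"yaw": 0},
    {"jaw": 0.093,"dx": 0,"dy": 0,"dz": -0.06,"yaw": 0},
    {"jaw": 0.093,"dx": 0,"dy": 0,"dz": 0,"yaw": 0}
  ]
}}

```text
t: 38.5
tool_pos: [0.6144, 0.0052, 0.2153]
orientation: [2.26, 2.167, 0.014]
force: [-0.2, -0.4, 0.2]
opening: 0.0927
gripper_force: 0.0
```

Call:
{"api": "carry_out", "payload": {
  "moves": [
    {"jaw": 0.093,"dx": -0.0182,"dy": -0.0518,"dz": 0,"yaw": 0},
    {"jaw": 0.093,"dx": -0.0182,"dy": -0.0518,"dz": 0,"yaw": 0},
    {"jaw": 0.093,"dx": -0.0182,"dy": -0.0518,"dz": 0,"yaw": 0},
    {"jaw": 0.093,"dx": -0.0182,"dy": -0.0518,"dz": 0,"yaw": 0},
    {"jaw": 0.093,"dx": 0,"dy": 0,"dz": 0,"yaw": 0.15},
    {"jaw": 0.093,"dx": 0,"dy": 0,"dz": 0,"yaw": 0.15},
    {"jaw": 0.093,"dx": 0,"dy": 0,"dz": 0,"yaw": 0.15},
    {"jaw": 0.093,"dx": 0,"dy": 0,"dz": 0,"yaw": 0}
  ]
}}

```text
t: 39.5
tool_pos: [0.4002, -0.0585, 0.2065]
orientation: [2.694, 1.614, 0.001]
force: [0.1, 0.2, 0.2]
opening: 0.0931
gripper_force: 0.0
```

```bash
cat >> h.py <<'E'
def pick(x,y,z,yawdeg,p,R):
    """total move after turning to yawdeg (tool x = tin y)"""
    now=np.degrees(np.arctan2(-R[0,0],R[1,0]));d=np.radians(now-yawdeg)
    a=np.radians(yawdeg);T=np.c_[[-np.sin(a),np.cos(a),0],[np.cos(a),np.sin(a),0],[0,0,-1]]
    print("yaw",d.round(4),"then",(T.T@(np.array([x,y,z])-p)).round(4))
E
python3 - <<'E'
from h import *
p,R=state();lid(6,(.4233,-.0101));pick(.4233,-.0101,.062,-28.2,p,R)
E
```

```text
t 39.5 tcp [ 0.4002 -0.0585  0.2065] toolx [0.4717 0.8818] F [0.1 0.2 0.2]
[ 0.4072 -0.001 ] yaw -28.1 size [22.8  2.5]
[ 0.4138 -0.0046] yaw -28.1 size [22.6  2.5]
[ 0.4205 -0.0081] yaw -27.8 size [22.8  2.4]
[ 0.4271 -0.0116] yaw -27.8 size [22.4  2.5]
[ 0.4336 -0.0155] yaw -28.3 size [22.7  2.5]
[ 0.4402 -0.019 ] yaw -28.0 size [22.3  2.5]
yaw 0.001 then [ 0.0536 -0.0026  0.1445]
```

Call:
{"api": "carry_out", "payload": {
  "moves": [
    {"jaw": 0.093,"dx": 0.0537,"dy": -0.0022,"dz": 0,"yaw": 0},
    {"jaw": 0.093,"dx": 0,"dy": 0,"dz": 0,"yaw": 0},
    {"jaw": 0.093,"dx": 0,"dy": 0,"dz": 0.05,"yaw": 0},
    {"jaw": 0.093,"dx": 0,"dy": 0,"dz": 0.05,"yaw": 0},
    {"jaw": 0.093,"dx": 0,"dy": 0,"dz": 0.035,"yaw": 0},
    {"jaw": 0.093,"dx": 0,"dy": 0,"dz": 0.009,"yaw": 0},
    {"jaw": 0.093,"dx": 0,"dy": 0,"dz": 0,"yaw": 0},
    {"jaw": 0.093,"dx": 0,"dy": 0,"dz": 0,"yaw": 0}
  ]
}}

```text
t: 40.55
tool_pos: [0.4252, -0.0105, 0.064]
orientation: [2.694, 1.613, 0.004]
force: [-0.1, 0.4, 0.0]
opening: 0.0931
gripper_force: 0.0
```

Call:
{"api": "carry_out", "payload": {
  "moves": [
    {"jaw": 0.05,"dx": 0,"dy": 0,"dz": 0,"yaw": 0},
    {"jaw": 0.05,"dx": 0,"dy": 0,"dz": 0,"yaw": 0},
    {"jaw": 0.05,"dx": 0,"dy": 0,"dz": 0,"yaw": 0},
    {"jaw": 0.05,"dx": 0,"dy": 0,"dz": 0,"yaw": 0}
  ]
}}

```text
t: 41.05
tool_pos: [0.4238, -0.0101, 0.0621]
orientation: [2.695, 1.614, 0.0]
force: [-0.7, 0.4, 1.1]
opening: 0.0596
gripper_force: 45.0
```

Run:
```python
from h import *
p,R=state();print(read_state()["opening"]);to(.6135,.0875,p[2]+.14,p,R);pick(.6135,.0875,.072,-2.4,p,R)
```

```text
t 41.05 tcp [ 0.4238 -0.0101  0.0621] toolx [0.4723 0.8814] F [-0.7  0.4  1.1]
0.059615280442543536
move [ 0.1757  0.1211 -0.14  ]
yaw -0.45 then [ 0.1055  0.1855 -0.0099]
```

Call:
{"api": "carry_out", "payload": {
  "moves": [
    {"jaw": 0.05,"dx": 0,"dy": 0,"dz": -0.03,"yaw": 0},
    {"jaw": 0.05,"dx": 0,"dy": 0,"dz": -0.055,"yaw": 0},
    {"jaw": 0.05,"dx": 0,"dy": 0,"dz": -0.055,"yaw": 0},
    {"jaw": 0.05,"dx": 0,"dy": 0,"dz": -0.015,"yaw": 0},
    {"jaw": 0.05,"dx": 0,"dy": 0,"dz": 0,"yaw": -0.15},
    {"jaw": 0.05,"dx": 0,"dy": 0,"dz": 0,"yaw": -0.15},
    {"jaw": 0.05,"dx": 0,"dy": 0,"dz": 0,"yaw": -0.15},
    {"jaw": 0.05,"dx": 0,"dy": 0,"dz": 0,"yaw": 0}
  ]
}}

```text
t: 42.05
tool_pos: [0.4231, -0.0101, 0.2157]
orientation: [-2.267, -2.172, 0.002]
force: [0.5, -0.2, -1.8]
opening: 0.0599
gripper_force: 45.0
```

Call:
{"api": "carry_out", "payload": {
  "moves": [
    {"jaw": 0.05,"dx": 0.0211,"dy": 0.0371,"dz": 0,"yaw": 0},
    {"jaw": 0.05,"dx": 0.0211,"dy": 0.0371,"dz": 0,"yaw": 0},
    {"jaw": 0.05,"dx": 0.0211,"dy": 0.0371,"dz": 0,"yaw": 0},
    {"jaw": 0.05,"dx": 0.0211,"dy": 0.0371,"dz": 0,"yaw": 0},
    {"jaw": 0.05,"dx": 0.0211,"dy": 0.0371,"dz": 0,"yaw": 0},
    {"jaw": 0.05,"dx": 0,"dy": 0,"dz": 0,"yaw": 0},
    {"jaw": 0.05,"dx": 0,"dy": 0,"dz": 0,"yaw": 0}
  ]
}}

```text
t: 42.92
tool_pos: [0.6128, 0.0873, 0.2159]
orientation: [-2.269, -2.171, 0.003]
force: [-0.3, -0.4, -1.4]
opening: 0.0599
gripper_force: 45.0
```

Run:
```python
from h import *
p,R=state();pick(.6135,.0875,.0715,-2.4,p,R)
w=camera_model("wrist");im=read_camera("wrist");cv2.imwrite("pics/w3.png",im[:,:,::-1])
print(proj(w,[[.6145,.109,.142],[.6155,.126,.142]]))
```

```text
t 42.925 tcp [0.6128 0.0873 0.2159] toolx [0.044 0.999] F [-0.3 -0.4 -1.4]
yaw -0.0021 then [0.0002 0.0007 0.1444]
[[258.92315785 172.0005663 ]
 [259.24115787 151.76276088]]
```

View pics/w3.png

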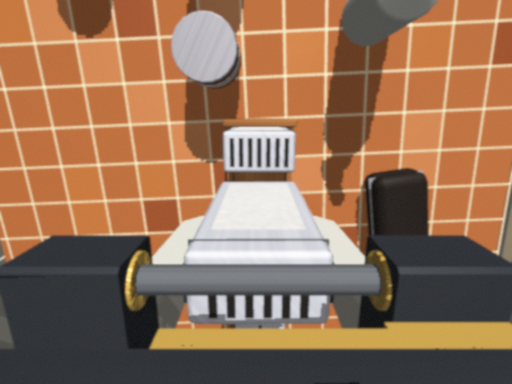

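Tin7's near edge is at row 172 and its bar centre at row 152, as predicted, so the way is clear to lower tin6.

Call:
{"api": "carry_out", "payload": {
  "moves": [
    {"jaw": 0.05,"dx": 0,"dy": 0.0005,"dz": 0.03,"yaw": 0},
    {"jaw": 0.05,"dx": 0,"dy": 0,"dz": 0.045,"yaw": 0},
    {"jaw": 0.05,"dx": 0,"dy": 0,"dz": 0.04,"yaw": 0},
    {"jaw": 0.05,"dx": 0,"dy": 0,"dz": 0.018,"yaw": 0},
    {"jaw": 0.05,"dx": 0,"dy": 0,"dz": 0.006,"yaw": 0},
    {"jaw": 0.05,"dx": 0,"dy": 0,"dz": 0.003,"yaw": 0},
    {"jaw": 0.05,"dx": 0,"dy": 0,"dz": 0,"yaw": 0}
  ]
}}

```text
t: 43.85
tool_pos: [0.6151, 0.0875, 0.0767]
orientation: [2.267, 2.173, 0.003]
force: [0.5, 0.2, -0.9]
opening: 0.0599
gripper_force: 45.0
```

Call:
{"api": "carry_out", "payload": {
  "moves": [
    {"jaw": 0.05,"dx": 0,"dy": 0,"dz": 0.0015,"yaw": 0},
    {"jaw": 0.05,"dx": 0,"dy": 0,"dz": 0.0015,"yaw": 0},
    {"jaw": 0.05,"dx": 0,"dy": 0,"dz": 0,"yaw": 0}
  ]
}}

```text
t: 44.22
tool_pos: [0.6139, 0.0875, 0.072]
orientation: [-2.267, -2.174, 0.0]
force: [0.2, 0.2, -1.5]
opening: 0.0598
gripper_force: 45.0
```

Call:
{"api": "carry_out", "payload": {
  "moves": [
    {"jaw": 0.05,"dx": 0,"dy": 0,"dz": 0.0012,"yaw": 0},
    {"jaw": 0.05,"dx": 0,"dy": 0,"dz": 0.001,"yaw": 0},
    {"jaw": 0.05,"dx": 0,"dy": 0,"dz": 0,"yaw": 0}
  ]
}}

```text
t: 44.6
tool_pos: [0.614, 0.0875, 0.0702]
orientation: [2.267, 2.174, 0.0]
force: [-1.9, -0.6, 3.7]
opening: 0.0594
gripper_force: 45.0
```

Call:
{"api": "carry_out", "payload": {
  "moves": [
    {"jaw": 0.093,"dx": 0,"dy": 0,"dz": 0,"yaw": 0},
    {"jaw": 0.093,"dx": 0,"dy": 0,"dz": 0,"yaw": 0},
    {"jaw": 0.093,"dx": 0,"dy": 0,"dz": -0.005,"yaw": 0},
    {"jaw": 0.093,"dx": -0.03,"dy": 0,"dz": 0,"yaw": 0},
    {"jaw": 0.093,"dx": -0.03,"dy": 0,"dz": 0,"yaw": 0},
    {"jaw": 0.093,"dx": -0.0215,"dy": 0,"dz": 0,"yaw": 0},
    {"jaw": 0.093,"dx": 0,"dy": 0,"dz": 0.01,"yaw": 0},
    {"jaw": 0.093,"dx": 0,"dy": 0,"dz": 0,"yaw": 0}
  ]
}}

```text
t: 45.6
tool_pos: [0.6096, 0.0066, 0.0634]
orientation: [-2.266, -2.173, 0.002]
force: [-0.0, 0.7, 0.2]
opening: 0.0926
gripper_force: 0.0
```

Call:
{"api": "carry_out", "payload": {
  "moves": [
    {"jaw": 0.05,"dx": 0,"dy": 0,"dz": 0,"yaw": 0},
    {"jaw": 0.05,"dx": 0,"dy": 0,"dz": 0,"yaw": 0},
    {"jaw": 0.05,"dx": 0,"dy": 0,"dz": 0,"yaw": 0},
    {"jaw": 0.05,"dx": 0,"dy": 0,"dz": 0,"yaw": 0},
    {"jaw": 0.05,"dx": 0,"dy": 0,"dz": -0.001,"yaw": 0},
    {"jaw": 0.05,"dx": 0,"dy": 0,"dz": -0.0005,"yaw": 0},
    {"jaw": 0.05,"dx": 0.006,"dy": 0,"dz": 0,"yaw": 0},
    {"jaw": 0.05,"dx": 0.008,"dy": 0,"dz": 0,"yaw": 0}
  ]
}}

```text
t: 46.6
tool_pos: [0.6111, 0.0204, 0.0663]
orientation: [-2.268, -2.174, -0.0]
force: [-0.0, 1.0, -0.8]
opening: 0.0595
gripper_force: 45.0
```

Call:
{"api": "carry_out", "payload": {
  "moves": [
    {"jaw": 0.05,"dx": 0.008,"dy": 0,"dz": 0,"yaw": 0},
    {"jaw": 0.05,"dx": 0.008,"dy": 0,"dz": 0,"yaw": 0},
    {"jaw": 0.05,"dx": 0.007,"dy": 0,"dz": 0,"yaw": 0},
    {"jaw": 0.05,"dx": 0.004,"dy": 0,"dz": 0,"yaw": 0},
    {"jaw": 0.05,"dx": 0.002,"dy": 0,"dz": 0,"yaw": 0},
    {"jaw": 0.05,"dx": 0,"dy": 0,"dz": 0,"yaw": 0}
  ]
}}

```text
t: 47.35
tool_pos: [0.6124, 0.049, 0.0663]
orientation: [2.268, 2.174, -0.0]
force: [-1.0, -0.8, -1.4]
opening: 0.0597
gripper_force: 45.0
```

Call:
{"api": "carry_out", "payload": {
  "moves": [
    {"jaw": 0.05,"dx": 0.002,"dy": 0,"dz": 0,"yaw": 0},
    {"jaw": 0.05,"dx": 0,"dy": 0,"dz": 0.0015,"yaw": 0},
    {"jaw": 0.05,"dx": 0,"dy": 0,"dz": 0.0005,"yaw": 0},
    {"jaw": 0.093,"dx": 0,"dy": 0,"dz": 0,"yaw": 0},
    {"jaw": 0.093,"dx": 0,"dy": 0,"dz": 0,"yaw": 0},
    {"jaw": 0.093,"dx": 0,"dy": 0,"dz": -0.02,"yaw": 0},
    {"jaw": 0.093,"dx": 0,"dy": 0,"dz": -0.055,"yaw": 0},
    {"jaw": 0.093,"dx": 0,"dy": 0,"dz": -0.06,"yaw": 0}
  ]
}}

```text
t: 48.35
tool_pos: [0.6119, 0.051, 0.2014]
orientation: [-2.267, -2.174, 0.001]
force: [0.7, -0.3, 0.1]
opening: 0.0927
gripper_force: 0.0
```

Call:
{"api": "carry_out", "payload": {
  "moves": [
    {"jaw": 0.093,"dx": -0.0398,"dy": -0.0327,"dz": 0,"yaw": 0},
    {"jaw": 0.093,"dx": -0.0398,"dy": -0.0327,"dz": 0,"yaw": 0},
    {"jaw": 0.093,"dx": -0.0398,"dy": -0.0327,"dz": 0,"yaw": 0},
    {"jaw": 0.093,"dx": -0.0398,"dy": -0.0327,"dz": 0,"yaw": 0},
    {"jaw": 0.093,"dx": -0.0398,"dy": -0.0327,"dz": 0,"yaw": 0},
    {"jaw": 0.093,"dx": -0.0398,"dy": -0.0327,"dz": 0,"yaw": 0},
    {"jaw": 0.093,"dx": 0,"dy": 0,"dz": 0,"yaw": 0.15},
    {"jaw": 0.093,"dx": 0,"dy": 0,"dz": 0,"yaw": 0.15}
  ]
}}

```text
t: 49.35
tool_pos: [0.4063, -0.1803, 0.2011]
orientation: [2.572, 1.801, 0.002]
force: [0.7, 0.8, 0.1]
opening: 0.0924
gripper_force: 0.0
```

Call:
{"api": "carry_out", "payload": {
  "moves": [
    {"jaw": 0.093,"dx": 0,"dy": 0,"dz": 0,"yaw": 0.13},
    {"jaw": 0.093,"dx": 0,"dy": 0,"dz": 0,"yaw": 0},
    {"jaw": 0.093,"dx": 0,"dy": 0,"dz": 0,"yaw": 0}
  ]
}}

```text
t: 49.72
tool_pos: [0.4066, -0.1794, 0.2001]
orientation: [2.676, 1.644, 0.001]
force: [0.7, -0.0, 0.7]
opening: 0.093
gripper_force: 0.0
```

Run:
```python
from h import *
p,R=state();lid(4,(.436,-.121));pick(.436,-.121,.05,-27,p,R)
```

```text
t 49.725 tcp [ 0.4066 -0.1794  0.2001] toolx [0.452 0.892] F [ 0.7 -0.   0.7]
[ 0.4348 -0.1393] yaw -25.3 size [22.4  2.6]
[ 0.4143 -0.1299] yaw -25.6 size [23.   2.6]
[ 0.4212 -0.1328] yaw -25.4 size [22.4  2.5]
[ 0.4279 -0.1362] yaw -25.8 size [22.6  2.4]
yaw 0.0022 then [ 0.0654 -0.0003  0.1501]
```

Call:
{"api": "carry_out", "payload": {
  "moves": [
    {"jaw": 0.093,"dx": 0,"dy": 0,"dz": 0,"yaw": -0.024},
    {"jaw": 0.093,"dx": 0.0482,"dy": -0.0031,"dz": 0,"yaw": 0},
    {"jaw": 0.093,"dx": 0,"dy": 0,"dz": 0.03,"yaw": 0},
    {"jaw": 0.093,"dx": 0,"dy": 0,"dz": 0.05,"yaw": 0},
    {"jaw": 0.093,"dx": 0,"dy": 0,"dz": 0.05,"yaw": 0},
    {"jaw": 0.093,"dx": 0,"dy": 0,"dz": 0.02,"yaw": 0},
    {"jaw": 0.093,"dx": 0,"dy": 0,"dz": 0,"yaw": 0},
    {"jaw": 0.093,"dx": 0,"dy": 0,"dz": 0,"yaw": 0}
  ]
}}

```text
t: 50.78
tool_pos: [0.4253, -0.1349, 0.0506]
orientation: [2.658, 1.673, 0.001]
force: [1.2, -0.7, 1.2]
opening: 0.0931
gripper_force: 0.0
```

Call:
{"api": "carry_out", "payload": {
  "moves": [
    {"jaw": 0.05,"dx": 0,"dy": 0,"dz": 0,"yaw": 0},
    {"jaw": 0.05,"dx": 0,"dy": 0,"dz": 0,"yaw": 0},
    {"jaw": 0.05,"dx": 0,"dy": 0,"dz": 0,"yaw": 0},
    {"jaw": 0.05,"dx": 0,"dy": 0,"dz": 0,"yaw": 0}
  ]
}}

```text
t: 51.28
tool_pos: [0.4246, -0.1346, 0.0496]
orientation: [2.659, 1.672, 0.0]
force: [0.3, 0.6, 2.2]
opening: 0.0602
gripper_force: 45.0
```

Call:
{"api": "carry_out", "payload": {
  "moves": [
    {"jaw": 0.05,"dx": 0,"dy": 0,"dz": -0.03,"yaw": 0},
    {"jaw": 0.05,"dx": 0,"dy": 0,"dz": -0.055,"yaw": 0},
    {"jaw": 0.05,"dx": 0,"dy": 0,"dz": -0.055,"yaw": 0},
    {"jaw": 0.05,"dx": 0,"dy": 0,"dz": -0.02,"yaw": 0},
    {"jaw": 0.05,"dx": 0,"dy": 0,"dz": 0,"yaw": -0.15},
    {"jaw": 0.05,"dx": 0,"dy": 0,"dz": 0,"yaw": -0.15},
    {"jaw": 0.05,"dx": 0,"dy": 0,"dz": 0,"yaw": -0.103},
    {"jaw": 0.05,"dx": 0,"dy": 0,"dz": 0,"yaw": 0}
  ]
}}

```text
t: 52.28
tool_pos: [0.4242, -0.1345, 0.209]
orientation: [-2.271, -2.17, 0.0]
force: [1.0, -0.8, -1.9]
opening: 0.06
gripper_force: 45.0
```

Run:
```python
from h import *
p,R=state();print(read_state()["opening"]);pick(.6105,.0105,.06,-2.4,p,R)
```

```text
t 52.275 tcp [ 0.4242 -0.1345  0.209 ] toolx [0.0456 0.999 ] F [ 1.  -0.8 -1.9]
0.06002738169974039
yaw -0.0038 then [0.1526 0.18   0.149 ]
```

Call:
{"api": "carry_out", "payload": {
  "moves": [
    {"jaw": 0.05,"dx": 0.0305,"dy": 0.036,"dz": 0,"yaw": -0.0038},
    {"jaw": 0.05,"dx": 0.0305,"dy": 0.036,"dz": 0,"yaw": 0},
    {"jaw": 0.05,"dx": 0.0305,"dy": 0.036,"dz": 0,"yaw": 0},
    {"jaw": 0.05,"dx": 0.0305,"dy": 0.036,"dz": 0,"yaw": 0},
    {"jaw": 0.05,"dx": 0.0305,"dy": 0.036,"dz": 0,"yaw": 0},
    {"jaw": 0.05,"dx": 0,"dy": 0,"dz": 0,"yaw": 0},
    {"jaw": 0.05,"dx": 0,"dy": 0,"dz": 0,"yaw": 0}
  ]
}}

```text
t: 53.15
tool_pos: [0.6103, 0.0102, 0.2086]
orientation: [-2.267, -2.173, 0.002]
force: [0.6, 0.2, -1.5]
opening: 0.0598
gripper_force: 45.0
```

Run:
```python
from h import *
p,R=state();lid(5,(.612,.051),True);print();lid(6,(.614,.0875),True);pick(.6105,.0105,.06,-2.4,p,R)
```

```text
t 53.15 tcp [0.6103 0.0102 0.2086] toolx [0.0423 0.9991] F [ 0.6  0.2 -1.5]
[0.617  0.0655] yaw 87.9 size [52.4  1. ]
[0.5978 0.0511] yaw -2.2 size [24.   2.5]
[0.6205 0.0504] yaw -3.7 size [24.2  2.5]
[0.6279 0.0508] yaw -2.3 size [24.7  2.9]
[0.6054 0.0502] yaw -2.7 size [22.7  2.3]
[0.6128 0.0501] yaw -2.0 size [22.6  2.2]

[0.6367 0.1023] yaw 87.5 size [8.9 0.5]
[0.5954 0.0891] yaw -2.0 size [24.2  2.4]
[0.6029 0.0886] yaw -2.3 size [23.6  2.4]
[0.6104 0.088 ] yaw -2.0 size [24.4  2.2]
[0.618  0.0877] yaw -2.1 size [23.3  2.3]
[0.6254 0.0871] yaw -1.9 size [22.5  2.3]
[0.633  0.0868] yaw -2.2 size [22.2  2.3]
yaw -0.0004 then [0.0003 0.0002 0.1486]
```

Call:
{"api": "carry_out", "payload": {
  "moves": [
    {"jaw": 0.05,"dx": 0,"dy": 0,"dz": 0.03,"yaw": 0},
    {"jaw": 0.05,"dx": 0,"dy": 0,"dz": 0.045,"yaw": 0},
    {"jaw": 0.05,"dx": 0,"dy": 0,"dz": 0.04,"yaw": 0},
    {"jaw": 0.05,"dx": 0,"dy": 0,"dz": 0.02,"yaw": 0},
    {"jaw": 0.05,"dx": 0,"dy": 0,"dz": 0.008,"yaw": 0},
    {"jaw": 0.05,"dx": 0,"dy": 0,"dz": 0.004,"yaw": 0},
    {"jaw": 0.05,"dx": 0,"dy": 0,"dz": 0,"yaw": 0}
  ]
}}

```text
t: 54.12
tool_pos: [0.6117, 0.0101, 0.0637]
orientation: [2.266, 2.174, 0.002]
force: [0.4, -0.3, -1.1]
opening: 0.0599
gripper_force: 45.0
```

Call:
{"api": "carry_out", "payload": {
  "moves": [
    {"jaw": 0.05,"dx": 0,"dy": 0,"dz": 0.0015,"yaw": 0},
    {"jaw": 0.05,"dx": 0,"dy": 0,"dz": 0.0015,"yaw": 0},
    {"jaw": 0.05,"dx": 0,"dy": 0,"dz": 0,"yaw": 0}
  ]
}}

```text
t: 54.5
tool_pos: [0.6107, 0.0103, 0.0594]
orientation: [2.267, 2.175, -0.0]
force: [-0.8, -0.7, -0.9]
opening: 0.0598
gripper_force: 45.0
```

Call:
{"api": "carry_out", "payload": {
  "moves": [
    {"jaw": 0.05,"dx": 0,"dy": 0,"dz": 0.001,"yaw": 0},
    {"jaw": 0.05,"dx": 0,"dy": 0,"dz": 0.0008,"yaw": 0},
    {"jaw": 0.05,"dx": 0,"dy": 0,"dz": 0,"yaw": 0}
  ]
}}

```text
t: 54.88
tool_pos: [0.6108, 0.0102, 0.0576]
orientation: [2.267, 2.175, 0.0]
force: [-0.4, -0.8, 0.1]
opening: 0.0598
gripper_force: 45.0
```

Call:
{"api": "carry_out", "payload": {
  "moves": [
    {"jaw": 0.093,"dx": 0,"dy": 0,"dz": 0,"yaw": 0},
    {"jaw": 0.093,"dx": 0,"dy": 0,"dz": 0,"yaw": 0},
    {"jaw": 0.093,"dx": 0,"dy": 0,"dz": -0.02,"yaw": 0},
    {"jaw": 0.093,"dx": 0,"dy": 0,"dz": -0.05,"yaw": 0},
    {"jaw": 0.093,"dx": 0,"dy": 0,"dz": -0.06,"yaw": 0},
    {"jaw": 0.093,"dx": 0,"dy": 0,"dz": -0.06,"yaw": 0},
    {"jaw": 0.093,"dx": -0.0509,"dy": -0.0107,"dz": -0.03,"yaw": 0},
    {"jaw": 0.093,"dx": -0.0509,"dy": -0.0107,"dz": 0,"yaw": 0}
  ]
}}

```text
t: 55.88
tool_pos: [0.5868, -0.0916, 0.284]
orientation: [2.259, 2.172, 0.007]
force: [1.2, -0.8, -0.7]
opening: 0.0929
gripper_force: 0.0
```

Call:
{"api": "carry_out", "payload": {
  "moves": [
    {"jaw": 0.093,"dx": -0.0509,"dy": -0.0107,"dz": 0,"yaw": 0},
    {"jaw": 0.093,"dx": -0.0509,"dy": -0.0107,"dz": 0,"yaw": 0},
    {"jaw": 0.093,"dx": -0.0509,"dy": -0.0107,"dz": 0,"yaw": 0},
    {"jaw": 0.093,"dx": -0.0509,"dy": -0.0107,"dz": 0,"yaw": 0},
    {"jaw": 0.093,"dx": -0.0509,"dy": -0.0107,"dz": 0,"yaw": 0},
    {"jaw": 0.093,"dx": -0.0509,"dy": -0.0107,"dz": 0,"yaw": 0},
    {"jaw": 0.093,"dx": 0,"dy": 0,"dz": 0,"yaw": 0},
    {"jaw": 0.093,"dx": 0,"dy": 0,"dz": 0,"yaw": 0}
  ]
}}

```text
t: 56.88
tool_pos: [0.5086, -0.3929, 0.2787]
orientation: [2.267, 2.174, 0.001]
force: [-0.3, 0.3, -0.2]
opening: 0.0931
gripper_force: 0.0
```

Run:
```python
from h import *
p,R=state()
w=camera_model("wrist");im=read_camera("wrist");np.savez("w4.npz",im=im,K=w["camera_matrix"],V=w["view"])
t=read_camera("top");
a=np.hstack([im[:,:], cv2.resize(t[150:290,90:270],(494,384),interpolation=cv2.INTER_CUBIC)])
cv2.imwrite("pics/w4.png",cv2.resize(a,(800,305))[:,:,::-1]);np.savez("top1.npz",im=t)
```

```text
t 56.875 tcp [ 0.5086 -0.3929  0.2787] toolx [0.0417 0.9991] F [-0.3  0.3 -0.2]
```

View pics/w4.png

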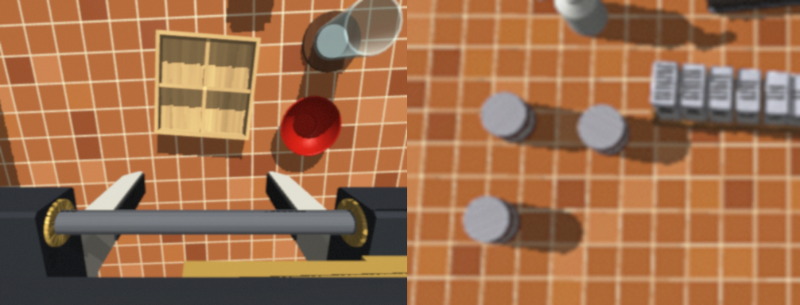

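The left panel shows the crate with rim corners at (157,31), (260,38), (248,139) and (155,134), the dish at (311,125) and the tumbler at (335,40). The right panel shows three jars still where they were and all seven tins in the rack.

Run:
```python
from h import *
d=np.load("w4.npz");im=d["im"];m=dict(camera_matrix=d["K"],view=d["V"])
c=np.array([[157,31],[260,38],[248,139],[155,134]])/.795
print("hand",ray(m,c,.036).round(4), ray(m,c,.036).mean(0).round(4))
h=cv2.cvtColor(im,cv2.COLOR_RGB2HSV)
k=((h[:,:,0]>14)&(h[:,:,0]<32)&(h[:,:,1]>60)&(h[:,:,2]>60)).astype(np.uint8);k[220:]=0
k=cv2.morphologyEx(k,cv2.MORPH_CLOSE,np.ones((9,9)));k=cv2.morphologyEx(k,cv2.MORPH_OPEN,np.ones((9,9)))
ct=max(cv2.findContours(k,0,2)[0],key=cv2.contourArea)
q=ray(m,cv2.approxPolyDP(cv2.convexHull(ct),6,True)[:,0],.036);print("poly",q.round(4))
P=ray(m,ct[:,0],.036)[:,:2].astype(np.float32);print("rect",cv2.minAreaRect(P*1000))
print("centre divider cross",ray(m,np.array([[205,90]])/.795,.036).round(4))
print("tumbler base",ray(m,np.array([[332,42]])/.795,.015).round(3),"dish",ray(m,np.array([[311,125]])/.795,.035).round(3))
t=np.load("top1.npz")["im"];mt=camera_model("top")
h=cv2.cvtColor(t,cv2.COLOR_RGB2HSV);k=((h[:,:,1]<60)&(h[:,:,2]>100)).astype(np.uint8)
n,l,st,ce=cv2.connectedComponentsWithStats(cv2.morphologyEx(k,cv2.MORPH_OPEN,np.ones((5,5))))
for i in range(1,n):
    if 100<st[i,4]<900 and 150<ce[i][1]<290 and ce[i][0]<205: print("jar",ce[i].round(1),st[i,4],ray(mt,ce[i],.072)[0].round(4))
```

```text
hand [[ 0.4382 -0.2282  0.036 ]
 [ 0.6043 -0.2455  0.036 ]
 [ 0.5857 -0.4123  0.036 ]
 [ 0.4187 -0.3961  0.036 ]] [ 0.5117 -0.3205  0.036 ]
poly [[ 0.4364 -0.227   0.036 ]
 [ 0.6043 -0.2457  0.036 ]
 [ 0.5944 -0.4144  0.036 ]
 [ 0.4074 -0.3948  0.036 ]]
rect ((508.3529968261719, -320.3125915527344), (174.00674438476562, 192.86114501953125), 83.26949310302734)
centre divider cross [[ 0.5116 -0.3234  0.036 ]]
tumbler base [[ 0.733 -0.253  0.015]] dish [[ 0.698 -0.392  0.035]]
jar [133.8 202. ] 331 [0.5812 0.3629 0.072 ]
jar [178.2 208. ] 349 [0.5628 0.2224 0.072 ]
jar [125.9 250.2] 353 [0.4306 0.379  0.072 ]
```

Call:
{"api": "carry_out", "payload": {
  "moves": [
    {"jaw": 0.093,"dx": 0.0565,"dy": 0.0075,"dz": 0,"yaw": 0},
    {"jaw": 0.093,"dx": 0.0565,"dy": 0.0075,"dz": 0,"yaw": 0},
    {"jaw": 0.093,"dx": 0.0565,"dy": 0.0075,"dz": 0,"yaw": 0},
    {"jaw": 0.093,"dx": 0.0565,"dy": 0.0075,"dz": 0,"yaw": 0},
    {"jaw": 0.093,"dx": 0.0565,"dy": 0.0075,"dz": 0,"yaw": 0},
    {"jaw": 0.093,"dx": 0.0565,"dy": 0.0075,"dz": 0,"yaw": 0},
    {"jaw": 0.093,"dx": 0.0565,"dy": 0.0075,"dz": 0,"yaw": 0},
    {"jaw": 0.093,"dx": 0.0565,"dy": 0.0075,"dz": 0,"yaw": 0}
  ]
}}

```text
t: 57.98
tool_pos: [0.5866, 0.0595, 0.2783]
orientation: [2.264, 2.177, 0.001]
force: [0.2, -0.5, -0.1]
opening: 0.0932
gripper_force: 0.0
```

Call:
{"api": "carry_out", "payload": {
  "moves": [
    {"jaw": 0.093,"dx": 0.0565,"dy": 0.0075,"dz": 0,"yaw": 0},
    {"jaw": 0.093,"dx": 0.0565,"dy": 0.0075,"dz": 0,"yaw": 0},
    {"jaw": 0.093,"dx": 0,"dy": 0,"dz": 0.015,"yaw": -0.144},
    {"jaw": 0.093,"dx": 0,"dy": 0,"dz": 0.015,"yaw": -0.144},
    {"jaw": 0.093,"dx": 0,"dy": 0,"dz": 0.015,"yaw": -0.144},
    {"jaw": 0.093,"dx": 0,"dy": 0,"dz": 0.015,"yaw": -0.144},
    {"jaw": 0.093,"dx": 0,"dy": 0,"dz": 0.015,"yaw": -0.143},
    {"jaw": 0.093,"dx": 0,"dy": 0,"dz": 0,"yaw": 0}
  ]
}}

```text
t: 58.98
tool_pos: [0.6051, 0.1695, 0.2014]
orientation: [-1.354, -2.832, 0.002]
force: [-0.7, -0.3, -0.1]
opening: 0.093
gripper_force: 0.0
```

```bash
cat >> h.py <<'E'
def jars(p,R,z=.038,cam="wrist"):
    m=camera_model(cam);im=read_camera(cam);h=cv2.cvtColor(im,cv2.COLOR_RGB2HSV)
    k=((h[:,:,1]<60)&(h[:,:,2]>100)).astype(np.uint8);k[225:]=0
    n,l,st,ce=cv2.connectedComponentsWithStats(cv2.morphologyEx(k,cv2.MORPH_OPEN,np.ones((9,9))))
    for i in range(1,n):
        ct=cv2.findContours((l==i).astype(np.uint8),0,2)[0][0]
        (u,v),r=cv2.minEnclosingCircle(ct);c=ray(m,[[u,v],[u+r,v]],.072);rr=np.linalg.norm(c[1]-c[0])
        if .027<rr<.04: print("jar",c[0].round(4),"r",rr.round(4),"fill",round(st[i,4]/(np.pi*r*r),2),"move",(R.T@(np.array([c[0][0],c[0][1],z])-p)).round(4))
E
python3 - <<'E'
from h import *
p,R=state();jars(p,R);print(read_state()["q"].round(2))
E
```

```text
t 58.975 tcp [0.6051 0.1695 0.2014] toolx [-0.6279  0.7783] F [-0.7 -0.3 -0.1]
jar [0.5857 0.3609 0.072 ] r 0.0326 fill 0.61 move [0.1609 0.1054 0.1634]
jar [0.5651 0.2232 0.072 ] r 0.0338 fill 0.95 move [0.0667 0.003  0.1635]
jar [0.8146 0.3105 0.072 ] r 0.0282 fill 0.44 move [-0.022   0.252   0.1628]
jar [0.611  0.1327 0.072 ] r 0.0275 fill 0.52 move [-0.0325 -0.0182  0.1634]
[ 0.19  0.22  1.42  0.    1.5  -0.49]
```

Call:
{"api": "carry_out", "payload": {
  "moves": [
    {"jaw": 0.093,"dx": 0.034,"dy": 0.0015,"dz": 0,"yaw": 0},
    {"jaw": 0.093,"dx": 0.0327,"dy": 0.0015,"dz": 0,"yaw": 0},
    {"jaw": 0.093,"dx": 0,"dy": 0,"dz": 0.04,"yaw": 0},
    {"jaw": 0.093,"dx": 0,"dy": 0,"dz": 0.05,"yaw": 0},
    {"jaw": 0.093,"dx": 0,"dy": 0,"dz": 0.045,"yaw": 0},
    {"jaw": 0.093,"dx": 0,"dy": 0,"dz": 0.026,"yaw": 0},
    {"jaw": 0.093,"dx": 0,"dy": 0,"dz": 0,"yaw": 0},
    {"jaw": 0.093,"dx": 0,"dy": 0,"dz": 0,"yaw": 0}
  ]
}}

```text
t: 60.02
tool_pos: [0.5685, 0.2229, 0.0438]
orientation: [1.357, 2.831, 0.003]
force: [0.8, 0.2, 0.6]
opening: 0.0929
gripper_force: 0.0
```

Call:
{"api": "carry_out", "payload": {
  "moves": [
    {"jaw": 0.055,"dx": 0,"dy": 0,"dz": 0,"yaw": 0},
    {"jaw": 0.055,"dx": 0,"dy": 0,"dz": 0,"yaw": 0},
    {"jaw": 0.055,"dx": 0,"dy": 0,"dz": 0,"yaw": 0},
    {"jaw": 0.055,"dx": 0,"dy": 0,"dz": 0,"yaw": 0}
  ],
  "grip_force": 40
}}

```text
t: 60.52
tool_pos: [0.5671, 0.2219, 0.0421]
orientation: [1.357, 2.833, -0.001]
force: [-3.4, -1.6, 5.9]
opening: 0.0655
gripper_force: 40.0
```

Run:
```python
from h import *
p,R=state();print(read_state()["opening"]);to(.5569,-.2847,.22,p,R)
```

```text
t 60.525 tcp [0.5671 0.2219 0.0421] toolx [-0.627  0.779] F [-3.4 -1.6  5.9]
0.06547888158820625
move [-0.3883 -0.3257 -0.1777]
```

Call:
{"api": "carry_out", "payload": {
  "moves": [
    {"jaw": 0.055,"dx": 0,"dy": 0,"dz": -0.03,"yaw": 0},
    {"jaw": 0.055,"dx": 0,"dy": 0,"dz": -0.055,"yaw": 0},
    {"jaw": 0.055,"dx": 0,"dy": 0,"dz": -0.06,"yaw": 0},
    {"jaw": 0.055,"dx": 0,"dy": 0,"dz": -0.033,"yaw": 0},
    {"jaw": 0.055,"dx": -0.0388,"dy": -0.0326,"dz": 0,"yaw": 0},
    {"jaw": 0.055,"dx": -0.0388,"dy": -0.0326,"dz": 0,"yaw": 0},
    {"jaw": 0.055,"dx": -0.0388,"dy": -0.0326,"dz": 0,"yaw": 0},
    {"jaw": 0.055,"dx": -0.0388,"dy": -0.0326,"dz": 0,"yaw": 0}
  ]
}}

```text
t: 61.52
tool_pos: [0.5624, 0.0181, 0.2189]
orientation: [-1.356, -2.833, 0.0]
force: [0.2, -0.4, -2.9]
opening: 0.0655
gripper_force: 40.0
```

Call:
{"api": "carry_out", "payload": {
  "moves": [
    {"jaw": 0.055,"dx": -0.0388,"dy": -0.0326,"dz": 0,"yaw": 0},
    {"jaw": 0.055,"dx": -0.0388,"dy": -0.0326,"dz": 0,"yaw": 0},
    {"jaw": 0.055,"dx": -0.0388,"dy": -0.0326,"dz": 0,"yaw": 0},
    {"jaw": 0.055,"dx": -0.0388,"dy": -0.0326,"dz": 0,"yaw": 0},
    {"jaw": 0.055,"dx": -0.0388,"dy": -0.0326,"dz": 0,"yaw": 0},
    {"jaw": 0.055,"dx": -0.0388,"dy": -0.0326,"dz": 0,"yaw": 0},
    {"jaw": 0.055,"dx": 0,"dy": 0,"dz": 0,"yaw": 0},
    {"jaw": 0.055,"dx": 0,"dy": 0,"dz": 0,"yaw": 0}
  ]
}}

```text
t: 62.52
tool_pos: [0.5562, -0.2841, 0.2187]
orientation: [-1.357, -2.832, -0.001]
force: [-0.8, 0.3, -1.8]
opening: 0.0652
gripper_force: 40.0
```

Run:
```python
from h import *
p,R=state();print(read_state()["opening"]);to(.5569,-.2847,.055,p,R)
```

```text
t 62.525 tcp [ 0.5562 -0.2841  0.2187] toolx [-0.6266  0.7794] F [-0.8  0.3 -1.8]
0.06515784282998842
move [-1.200e-03  1.000e-04  1.637e-01]
```

Call:
{"api": "carry_out", "payload": {
  "moves": [
    {"jaw": 0.055,"dx": -0.0025,"dy": 0,"dz": 0.03,"yaw": 0},
    {"jaw": 0.055,"dx": 0,"dy": 0,"dz": 0.05,"yaw": 0},
    {"jaw": 0.055,"dx": 0,"dy": 0,"dz": 0.04,"yaw": 0},
    {"jaw": 0.055,"dx": 0,"dy": 0,"dz": 0.02,"yaw": 0},
    {"jaw": 0.055,"dx": 0,"dy": 0,"dz": 0.01,"yaw": 0},
    {"jaw": 0.055,"dx": 0,"dy": 0,"dz": 0.008,"yaw": 0},
    {"jaw": 0.055,"dx": 0,"dy": 0,"dz": 0.006,"yaw": 0},
    {"jaw": 0.055,"dx": 0,"dy": 0,"dz": 0,"yaw": 0}
  ]
}}

```text
t: 63.52
tool_pos: [0.5582, -0.2866, 0.0559]
orientation: [1.357, 2.833, -0.0]
force: [0.0, 0.4, -2.4]
opening: 0.0652
gripper_force: 40.0
```

Call:
{"api": "carry_out", "payload": {
  "moves": [
    {"jaw": 0.055,"dx": 0,"dy": 0,"dz": 0.002,"yaw": 0},
    {"jaw": 0.055,"dx": 0,"dy": 0,"dz": 0.0015,"yaw": 0},
    {"jaw": 0.055,"dx": 0,"dy": 0,"dz": 0,"yaw": 0}
  ]
}}

```text
t: 63.9
tool_pos: [0.558, -0.2864, 0.052]
orientation: [-1.357, -2.833, -0.0]
force: [-0.0, -0.5, -3.0]
opening: 0.0654
gripper_force: 40.0
```

Call:
{"api": "carry_out", "payload": {
  "moves": [
    {"jaw": 0.055,"dx": 0,"dy": 0,"dz": 0.002,"yaw": 0},
    {"jaw": 0.055,"dx": 0,"dy": 0,"dz": 0.0015,"yaw": 0},
    {"jaw": 0.055,"dx": 0,"dy": 0,"dz": 0.0005,"yaw": 0},
    {"jaw": 0.055,"dx": 0,"dy": 0,"dz": 0,"yaw": 0}
  ]
}}

```text
t: 64.4
tool_pos: [0.558, -0.2864, 0.0482]
orientation: [-1.357, -2.833, 0.0]
force: [-1.5, 0.1, -0.1]
opening: 0.0654
gripper_force: 40.0
```

Call:
{"api": "carry_out", "payload": {
  "moves": [
    {"jaw": 0.093,"dx": 0,"dy": 0,"dz": 0,"yaw": 0},
    {"jaw": 0.093,"dx": 0,"dy": 0,"dz": 0,"yaw": 0},
    {"jaw": 0.093,"dx": 0,"dy": 0,"dz": -0.02,"yaw": 0},
    {"jaw": 0.093,"dx": 0,"dy": 0,"dz": -0.06,"yaw": 0},
    {"jaw": 0.093,"dx": 0,"dy": 0,"dz": -0.06,"yaw": 0},
    {"jaw": 0.093,"dx": 0,"dy": 0,"dz": -0.06,"yaw": 0},
    {"jaw": 0.093,"dx": 0.0416,"dy": 0.0427,"dz": 0,"yaw": 0},
    {"jaw": 0.093,"dx": 0.0416,"dy": 0.0427,"dz": 0,"yaw": 0}
  ]
}}

```text
t: 65.4
tool_pos: [0.5732, -0.1677, 0.2515]
orientation: [1.357, 2.828, 0.001]
force: [0.6, 0.7, -0.8]
opening: 0.0929
gripper_force: 0.0
```

Call:
{"api": "carry_out", "payload": {
  "moves": [
    {"jaw": 0.093,"dx": 0.0416,"dy": 0.0427,"dz": 0,"yaw": 0},
    {"jaw": 0.093,"dx": 0.0416,"dy": 0.0427,"dz": 0,"yaw": 0},
    {"jaw": 0.093,"dx": 0.0416,"dy": 0.0427,"dz": 0,"yaw": 0},
    {"jaw": 0.093,"dx": 0.0416,"dy": 0.0427,"dz": 0,"yaw": 0},
    {"jaw": 0.093,"dx": 0.0416,"dy": 0.0427,"dz": 0,"yaw": 0},
    {"jaw": 0.093,"dx": 0.0416,"dy": 0.0427,"dz": 0,"yaw": 0},
    {"jaw": 0.093,"dx": 0.0416,"dy": 0.0427,"dz": 0,"yaw": 0},
    {"jaw": 0.093,"dx": 0.0416,"dy": 0.0427,"dz": 0,"yaw": 0}
  ]
}}

```text
t: 66.4
tool_pos: [0.6301, 0.3074, 0.2503]
orientation: [1.356, 2.832, 0.003]
force: [0.8, -0.2, 0.5]
opening: 0.0929
gripper_force: 0.0
```

Call:
{"api": "carry_out", "payload": {
  "moves": [
    {"jaw": 0.093,"dx": 0,"dy": 0,"dz": 0,"yaw": 0},
    {"jaw": 0.093,"dx": 0,"dy": 0,"dz": 0,"yaw": 0},
    {"jaw": 0.093,"dx": 0,"dy": 0,"dz": 0,"yaw": 0}
  ]
}}

```text
t: 66.78
tool_pos: [0.6303, 0.3041, 0.2492]
orientation: [1.358, 2.832, 0.001]
force: [0.1, -0.5, -0.4]
opening: 0.0927
gripper_force: 0.0
```

Run:
```python
from h import *
p,R=state();jars(p,R,.042)
```

```text
t 66.775 tcp [0.6303 0.3041 0.2492] toolx [-0.6259  0.7799] F [ 0.1 -0.5 -0.4]
jar [0.4366 0.3758 0.072 ] r 0.0328 fill 0.57 move [ 0.1773 -0.1064  0.207 ]
jar [0.5826 0.3641 0.072 ] r 0.0337 fill 0.95 move [7.680e-02 2.000e-04 2.071e-01]
```

Call:
{"api": "carry_out", "payload": {
  "moves": [
    {"jaw": 0.093,"dx": 0.039,"dy": 0,"dz": 0,"yaw": 0},
    {"jaw": 0.093,"dx": 0.0375,"dy": 0,"dz": 0,"yaw": 0},
    {"jaw": 0.093,"dx": 0,"dy": 0,"dz": 0.05,"yaw": 0},
    {"jaw": 0.093,"dx": 0,"dy": 0,"dz": 0.06,"yaw": 0},
    {"jaw": 0.093,"dx": 0,"dy": 0,"dz": 0.055,"yaw": 0},
    {"jaw": 0.093,"dx": 0,"dy": 0,"dz": 0.03,"yaw": 0},
    {"jaw": 0.093,"dx": 0,"dy": 0,"dz": 0.012,"yaw": 0},
    {"jaw": 0.093,"dx": 0,"dy": 0,"dz": 0,"yaw": 0}
  ]
}}

```text
t: 67.82
tool_pos: [0.5821, 0.3643, 0.0414]
orientation: [-1.358, -2.833, 0.0]
force: [0.7, 0.5, 0.1]
opening: 0.0929
gripper_force: 0.0
```

Call:
{"api": "carry_out", "payload": {
  "moves": [
    {"jaw": 0.093,"dx": 0,"dy": 0,"dz": 0,"yaw": 0},
    {"jaw": 0.055,"dx": 0,"dy": 0,"dz": 0,"yaw": 0},
    {"jaw": 0.055,"dx": 0,"dy": 0,"dz": 0,"yaw": 0},
    {"jaw": 0.055,"dx": 0,"dy": 0,"dz": 0,"yaw": 0},
    {"jaw": 0.055,"dx": 0,"dy": 0,"dz": 0,"yaw": 0}
  ]
}}

```text
t: 68.45
tool_pos: [0.5819, 0.3651, 0.0414]
orientation: [1.356, 2.834, 0.0]
force: [-1.0, -0.9, 2.3]
opening: 0.0655
gripper_force: 40.0
```

Run:
```python
from h import *
p,R=state();print(read_state()["opening"]);to(.4754,-.2758,.23,p,R)
```

```text
t 68.45 tcp [0.5819 0.3651 0.0414] toolx [-0.6272  0.7789] F [-1.  -0.9  2.3]
0.06549163531863142
move [-0.4324 -0.4849 -0.1887]
```

Call:
{"api": "carry_out", "payload": {
  "moves": [
    {"jaw": 0.055,"dx": 0,"dy": 0,"dz": -0.03,"yaw": 0},
    {"jaw": 0.055,"dx": 0,"dy": 0,"dz": -0.06,"yaw": 0},
    {"jaw": 0.055,"dx": 0,"dy": 0,"dz": -0.06,"yaw": 0},
    {"jaw": 0.055,"dx": 0,"dy": 0,"dz": -0.0387,"yaw": 0},
    {"jaw": 0.055,"dx": -0.036,"dy": -0.0404,"dz": 0,"yaw": 0},
    {"jaw": 0.055,"dx": -0.036,"dy": -0.0404,"dz": 0,"yaw": 0},
    {"jaw": 0.055,"dx": -0.036,"dy": -0.0404,"dz": 0,"yaw": 0},
    {"jaw": 0.055,"dx": -0.036,"dy": -0.0404,"dz": 0,"yaw": 0}
  ]
}}

```text
t: 69.45
tool_pos: [0.5453, 0.1498, 0.2289]
orientation: [-1.356, -2.833, 0.001]
force: [0.5, 0.1, -2.8]
opening: 0.0656
gripper_force: 40.0
```

Call:
{"api": "carry_out", "payload": {
  "moves": [
    {"jaw": 0.055,"dx": -0.036,"dy": -0.0404,"dz": 0,"yaw": 0},
    {"jaw": 0.055,"dx": -0.036,"dy": -0.0404,"dz": 0,"yaw": 0},
    {"jaw": 0.055,"dx": -0.036,"dy": -0.0404,"dz": 0,"yaw": 0},
    {"jaw": 0.055,"dx": -0.036,"dy": -0.0404,"dz": 0,"yaw": 0},
    {"jaw": 0.055,"dx": -0.036,"dy": -0.0404,"dz": 0,"yaw": 0},
    {"jaw": 0.055,"dx": -0.036,"dy": -0.0404,"dz": 0,"yaw": 0},
    {"jaw": 0.055,"dx": -0.036,"dy": -0.0404,"dz": 0,"yaw": 0},
    {"jaw": 0.055,"dx": -0.036,"dy": -0.0404,"dz": 0,"yaw": 0}
  ]
}}

```text
t: 70.45
tool_pos: [0.4742, -0.277, 0.2291]
orientation: [-1.356, -2.833, -0.0]
force: [0.1, -0.3, -3.5]
opening: 0.0654
gripper_force: 40.0
```

Call:
{"api": "carry_out", "payload": {
  "moves": [
    {"jaw": 0.055,"dx": 0,"dy": 0,"dz": 0,"yaw": 0},
    {"jaw": 0.055,"dx": 0,"dy": 0,"dz": 0,"yaw": 0},
    {"jaw": 0.055,"dx": 0,"dy": 0,"dz": 0,"yaw": 0}
  ]
}}

```text
t: 70.82
tool_pos: [0.4754, -0.2743, 0.2295]
orientation: [-1.354, -2.834, -0.001]
force: [0.6, 0.7, -3.4]
opening: 0.0652
gripper_force: 40.0
```

Run:
```python
from h import *
p,R=state();print(read_state()["opening"]);to(.4754,-.2758,.055,p,R)
m=camera_model("top");jars(p,R,.04,"top")
t=read_camera("top");h=cv2.cvtColor(t,cv2.COLOR_RGB2HSV)
```

```text
t 70.825 tcp [ 0.4754 -0.2743  0.2295] toolx [-0.6283  0.778 ] F [ 0.6  0.7 -3.4]
0.06523742710628323
move [-0.0013 -0.001   0.1745]
jar [0.6257 0.1304 0.072 ] r 0.034 fill 0.64 move [0.2202 0.3711 0.1897]
jar [0.6243 0.0908 0.072 ] r 0.0333 fill 0.61 move [0.1903 0.3452 0.1897]
jar [0.6212 0.0512 0.072 ] r 0.0325 fill 0.61 move [0.1615 0.3179 0.1896]
jar [0.6165 0.0086 0.072 ] r 0.0332 fill 0.6 move [0.1312 0.2875 0.1896]
jar [ 0.6135 -0.0325  0.072 ] r 0.0332 fill 0.68 move [0.1012 0.2593 0.1896]
```

Call:
{"api": "carry_out", "payload": {
  "moves": [
    {"jaw": 0.055,"dx": -0.001,"dy": -0.001,"dz": 0.04,"yaw": 0},
    {"jaw": 0.055,"dx": 0,"dy": 0,"dz": 0.05,"yaw": 0},
    {"jaw": 0.055,"dx": 0,"dy": 0,"dz": 0.04,"yaw": 0},
    {"jaw": 0.055,"dx": 0,"dy": 0,"dz": 0.02,"yaw": 0},
    {"jaw": 0.055,"dx": 0,"dy": 0,"dz": 0.01,"yaw": 0},
    {"jaw": 0.055,"dx": 0,"dy": 0,"dz": 0.01,"yaw": 0},
    {"jaw": 0.055,"dx": 0,"dy": 0,"dz": 0.006,"yaw": 0},
    {"jaw": 0.055,"dx": 0,"dy": 0,"dz": 0,"yaw": 0}
  ]
}}

```text
t: 71.92
tool_pos: [0.475, -0.277, 0.0538]
orientation: [1.356, 2.834, -0.0]
force: [-0.1, 1.2, -3.4]
opening: 0.0651
gripper_force: 40.0
```

Call:
{"api": "carry_out", "payload": {
  "moves": [
    {"jaw": 0.055,"dx": 0,"dy": 0,"dz": 0.002,"yaw": 0},
    {"jaw": 0.055,"dx": 0,"dy": 0,"dz": 0.002,"yaw": 0},
    {"jaw": 0.055,"dx": 0,"dy": 0,"dz": 0,"yaw": 0}
  ]
}}

```text
t: 72.3
tool_pos: [0.4749, -0.2769, 0.0497]
orientation: [-1.357, -2.833, -0.0]
force: [-0.7, 0.3, -2.9]
opening: 0.0651
gripper_force: 40.0
```

Call:
{"api": "carry_out", "payload": {
  "moves": [
    {"jaw": 0.055,"dx": 0,"dy": 0,"dz": 0.0015,"yaw": 0},
    {"jaw": 0.055,"dx": 0,"dy": 0,"dz": 0.001,"yaw": 0},
    {"jaw": 0.055,"dx": 0,"dy": 0,"dz": 0,"yaw": 0}
  ]
}}

```text
t: 72.68
tool_pos: [0.475, -0.277, 0.0474]
orientation: [1.357, 2.834, -0.0]
force: [-1.3, 0.4, -0.8]
opening: 0.0651
gripper_force: 40.0
```

Call:
{"api": "carry_out", "payload": {
  "moves": [
    {"jaw": 0.093,"dx": 0,"dy": 0,"dz": 0,"yaw": 0},
    {"jaw": 0.093,"dx": 0,"dy": 0,"dz": 0,"yaw": 0},
    {"jaw": 0.093,"dx": 0,"dy": 0,"dz": -0.02,"yaw": 0},
    {"jaw": 0.093,"dx": 0,"dy": 0,"dz": -0.06,"yaw": 0},
    {"jaw": 0.093,"dx": 0,"dy": 0,"dz": -0.06,"yaw": 0},
    {"jaw": 0.093,"dx": 0,"dy": 0,"dz": -0.06,"yaw": 0},
    {"jaw": 0.093,"dx": 0.0462,"dy": 0.0378,"dz": 0,"yaw": 0},
    {"jaw": 0.093,"dx": 0.0462,"dy": 0.0378,"dz": 0,"yaw": 0}
  ]
}}

```text
t: 73.68
tool_pos: [0.4765, -0.157, 0.2488]
orientation: [1.358, 2.829, 0.0]
force: [0.5, 0.5, -0.3]
opening: 0.0929
gripper_force: 0.0
```

Call:
{"api": "carry_out", "payload": {
  "moves": [
    {"jaw": 0.093,"dx": 0.0462,"dy": 0.0378,"dz": 0,"yaw": 0},
    {"jaw": 0.093,"dx": 0.0462,"dy": 0.0378,"dz": 0,"yaw": 0},
    {"jaw": 0.093,"dx": 0.0462,"dy": 0.0378,"dz": 0,"yaw": 0},
    {"jaw": 0.093,"dx": 0.0462,"dy": 0.0378,"dz": 0,"yaw": 0},
    {"jaw": 0.093,"dx": 0.0462,"dy": 0.0378,"dz": 0,"yaw": 0},
    {"jaw": 0.093,"dx": 0.0462,"dy": 0.0378,"dz": 0,"yaw": 0},
    {"jaw": 0.093,"dx": 0.0462,"dy": 0.0378,"dz": 0,"yaw": 0},
    {"jaw": 0.093,"dx": 0.0462,"dy": 0.0378,"dz": 0,"yaw": 0}
  ]
}}

```text
t: 74.68
tool_pos: [0.4796, 0.3221, 0.2477]
orientation: [1.356, 2.833, 0.001]
force: [0.9, -0.1, 0.5]
opening: 0.0929
gripper_force: 0.0
```

Call:
{"api": "carry_out", "payload": {
  "moves": [
    {"jaw": 0.093,"dx": 0,"dy": 0,"dz": 0,"yaw": 0},
    {"jaw": 0.093,"dx": 0,"dy": 0,"dz": 0,"yaw": 0},
    {"jaw": 0.093,"dx": 0,"dy": 0,"dz": 0,"yaw": 0}
  ]
}}

```text
t: 75.05
tool_pos: [0.4801, 0.3188, 0.2476]
orientation: [1.358, 2.832, 0.0]
force: [-0.4, 1.4, -0.0]
opening: 0.0928
gripper_force: 0.0
```

Run:
```python
from h import *
p,R=state();jars(p,R,.042)
```

```text
t 75.05 tcp [0.4801 0.3188 0.2476] toolx [-0.6259  0.7799] F [-0.4  1.4 -0. ]
jar [0.4309 0.3798 0.072 ] r 0.0335 fill 0.96 move [ 0.0784 -0.0003  0.2055]
```

Call:
{"api": "carry_out", "payload": {
  "moves": [
    {"jaw": 0.093,"dx": 0.04,"dy": 0,"dz": 0,"yaw": 0},
    {"jaw": 0.093,"dx": 0.038,"dy": 0,"dz": 0,"yaw": 0},
    {"jaw": 0.093,"dx": 0,"dy": 0,"dz": 0.05,"yaw": 0},
    {"jaw": 0.093,"dx": 0,"dy": 0,"dz": 0.06,"yaw": 0},
    {"jaw": 0.093,"dx": 0,"dy": 0,"dz": 0.055,"yaw": 0},
    {"jaw": 0.093,"dx": 0,"dy": 0,"dz": 0.03,"yaw": 0},
    {"jaw": 0.093,"dx": 0,"dy": 0,"dz": 0.0105,"yaw": 0},
    {"jaw": 0.093,"dx": 0,"dy": 0,"dz": 0,"yaw": 0}
  ]
}}

```text
t: 76.1
tool_pos: [0.4313, 0.3803, 0.0422]
orientation: [1.358, 2.833, 0.0]
force: [-1.3, 0.5, -0.0]
opening: 0.0932
gripper_force: 0.0
```

Call:
{"api": "carry_out", "payload": {
  "moves": [
    {"jaw": 0.093,"dx": 0,"dy": 0,"dz": 0,"yaw": 0},
    {"jaw": 0.055,"dx": 0,"dy": 0,"dz": 0,"yaw": 0},
    {"jaw": 0.055,"dx": 0,"dy": 0,"dz": 0,"yaw": 0},
    {"jaw": 0.055,"dx": 0,"dy": 0,"dz": 0,"yaw": 0},
    {"jaw": 0.055,"dx": 0,"dy": 0,"dz": 0,"yaw": 0}
  ]
}}

```text
t: 76.72
tool_pos: [0.4309, 0.3808, 0.042]
orientation: [1.356, 2.834, 0.0]
force: [-0.9, -1.4, 2.3]
opening: 0.0654
gripper_force: 40.0
```

Run:
```python
from h import *
p,R=state();print(read_state()["opening"]);to(.4665,-.3573,.23,p,R)
```

```text
t 76.725 tcp [0.4309 0.3808 0.042 ] toolx [-0.6272  0.7789] F [-0.9 -1.4  2.3]
0.0653761369205398
move [-0.5973 -0.4351 -0.1881]
```

Call:
{"api": "carry_out", "payload": {
  "moves": [
    {"jaw": 0.055,"dx": 0,"dy": 0,"dz": -0.03,"yaw": 0},
    {"jaw": 0.055,"dx": 0,"dy": 0,"dz": -0.06,"yaw": 0},
    {"jaw": 0.055,"dx": 0,"dy": 0,"dz": -0.06,"yaw": 0},
    {"jaw": 0.055,"dx": 0,"dy": 0,"dz": -0.038,"yaw": 0},
    {"jaw": 0.055,"dx": -0.0427,"dy": -0.0311,"dz": 0,"yaw": 0},
    {"jaw": 0.055,"dx": -0.0427,"dy": -0.0311,"dz": 0,"yaw": 0},
    {"jaw": 0.055,"dx": -0.0427,"dy": -0.0311,"dz": 0,"yaw": 0},
    {"jaw": 0.055,"dx": -0.0427,"dy": -0.0311,"dz": 0,"yaw": 0}
  ]
}}

```text
t: 77.72
tool_pos: [0.4404, 0.168, 0.2291]
orientation: [-1.356, -2.833, 0.001]
force: [1.1, -0.9, -2.0]
opening: 0.065
gripper_force: 40.0
```

Call:
{"api": "carry_out", "payload": {
  "moves": [
    {"jaw": 0.055,"dx": -0.0427,"dy": -0.0311,"dz": 0,"yaw": 0},
    {"jaw": 0.055,"dx": -0.0427,"dy": -0.0311,"dz": 0,"yaw": 0},
    {"jaw": 0.055,"dx": -0.0427,"dy": -0.0311,"dz": 0,"yaw": 0},
    {"jaw": 0.055,"dx": -0.0427,"dy": -0.0311,"dz": 0,"yaw": 0},
    {"jaw": 0.055,"dx": -0.0427,"dy": -0.0311,"dz": 0,"yaw": 0},
    {"jaw": 0.055,"dx": -0.0427,"dy": -0.0311,"dz": 0,"yaw": 0},
    {"jaw": 0.055,"dx": -0.0427,"dy": -0.0311,"dz": 0,"yaw": 0},
    {"jaw": 0.055,"dx": -0.0427,"dy": -0.0311,"dz": 0,"yaw": 0}
  ]
}}

```text
t: 78.72
tool_pos: [0.4609, -0.254, 0.2292]
orientation: [-1.356, -2.833, -0.0]
force: [1.0, 0.8, -1.9]
opening: 0.0656
gripper_force: 40.0
```

Call:
{"api": "carry_out", "payload": {
  "moves": [
    {"jaw": 0.055,"dx": -0.0427,"dy": -0.0311,"dz": 0,"yaw": 0},
    {"jaw": 0.055,"dx": -0.0427,"dy": -0.0311,"dz": 0,"yaw": 0},
    {"jaw": 0.055,"dx": 0,"dy": 0,"dz": 0,"yaw": 0},
    {"jaw": 0.055,"dx": 0,"dy": 0,"dz": 0,"yaw": 0},
    {"jaw": 0.055,"dx": 0,"dy": 0,"dz": 0,"yaw": 0}
  ]
}}

```text
t: 79.35
tool_pos: [0.4667, -0.3568, 0.2297]
orientation: [-1.355, -2.834, -0.001]
force: [0.5, -0.2, -1.9]
opening: 0.0653
gripper_force: 40.0
```

Run:
```python
from h import *
p,R=state();print(read_state()["opening"]);to(.4665,-.3573,.055,p,R);jars(p,R)
```

```text
t 79.35 tcp [ 0.4667 -0.3568  0.2297] toolx [-0.6281  0.7782] F [ 0.5 -0.2 -1.9]
0.06526168556371736
move [-0.0004 -0.0005  0.1747]
jar [ 0.4761 -0.277   0.072 ] r 0.0347 fill 0.95 move [0.0561 0.0574 0.1917]
jar [ 0.5592 -0.2844  0.072 ] r 0.0341 fill 0.91 move [-0.0019  0.1173  0.1917]
```

Call:
{"api": "carry_out", "payload": {
  "moves": [
    {"jaw": 0.055,"dx": 0,"dy": 0,"dz": 0.04,"yaw": 0},
    {"jaw": 0.055,"dx": 0,"dy": 0,"dz": 0.05,"yaw": 0},
    {"jaw": 0.055,"dx": 0,"dy": 0,"dz": 0.04,"yaw": 0},
    {"jaw": 0.055,"dx": 0,"dy": 0,"dz": 0.02,"yaw": 0},
    {"jaw": 0.055,"dx": 0,"dy": 0,"dz": 0.01,"yaw": 0},
    {"jaw": 0.055,"dx": 0,"dy": 0,"dz": 0.01,"yaw": 0},
    {"jaw": 0.055,"dx": 0,"dy": 0,"dz": 0.006,"yaw": 0},
    {"jaw": 0.055,"dx": 0,"dy": 0,"dz": 0,"yaw": 0}
  ]
}}

```text
t: 80.4
tool_pos: [0.4666, -0.3581, 0.054]
orientation: [1.356, 2.833, -0.0]
force: [-0.6, 0.7, -2.6]
opening: 0.0651
gripper_force: 40.0
```

Call:
{"api": "carry_out", "payload": {
  "moves": [
    {"jaw": 0.055,"dx": 0,"dy": 0,"dz": 0.002,"yaw": 0},
    {"jaw": 0.055,"dx": 0,"dy": 0,"dz": 0.002,"yaw": 0},
    {"jaw": 0.055,"dx": 0,"dy": 0,"dz": 0.001,"yaw": 0},
    {"jaw": 0.055,"dx": 0,"dy": 0,"dz": 0,"yaw": 0}
  ]
}}

```text
t: 80.9
tool_pos: [0.4665, -0.3579, 0.0487]
orientation: [-1.356, -2.833, -0.0]
force: [-0.5, 0.0, -2.2]
opening: 0.0656
gripper_force: 40.0
```

Call:
{"api": "carry_out", "payload": {
  "moves": [
    {"jaw": 0.055,"dx": 0,"dy": 0,"dz": 0.0008,"yaw": 0},
    {"jaw": 0.055,"dx": 0,"dy": 0,"dz": 0,"yaw": 0},
    {"jaw": 0.093,"dx": 0,"dy": 0,"dz": 0,"yaw": 0},
    {"jaw": 0.093,"dx": 0,"dy": 0,"dz": 0,"yaw": 0},
    {"jaw": 0.093,"dx": 0,"dy": 0,"dz": -0.02,"yaw": 0},
    {"jaw": 0.093,"dx": 0,"dy": 0,"dz": -0.06,"yaw": 0},
    {"jaw": 0.093,"dx": 0,"dy": 0,"dz": -0.06,"yaw": 0},
    {"jaw": 0.093,"dx": 0,"dy": 0,"dz": -0.06,"yaw": 0}
  ]
}}

```text
t: 81.9
tool_pos: [0.4664, -0.3579, 0.2518]
orientation: [1.356, 2.832, -0.001]
force: [0.4, -1.0, 0.3]
opening: 0.0931
gripper_force: 0.0
```

Call:
{"api": "carry_out", "payload": {
  "moves": [
    {"jaw": 0.093,"dx": 0.0427,"dy": 0.0311,"dz": 0,"yaw": 0},
    {"jaw": 0.093,"dx": 0.0427,"dy": 0.0311,"dz": 0,"yaw": 0},
    {"jaw": 0.093,"dx": 0.0427,"dy": 0.0311,"dz": 0,"yaw": 0},
    {"jaw": 0.093,"dx": 0.0427,"dy": 0.0311,"dz": 0,"yaw": 0},
    {"jaw": 0.093,"dx": 0.0427,"dy": 0.0311,"dz": 0,"yaw": 0},
    {"jaw": 0.093,"dx": 0.0427,"dy": 0.0311,"dz": 0,"yaw": 0},
    {"jaw": 0.093,"dx": 0.0427,"dy": 0.0311,"dz": 0,"yaw": 0},
    {"jaw": 0.093,"dx": 0.0427,"dy": 0.0311,"dz": 0,"yaw": 0}
  ]
}}

```text
t: 82.9
tool_pos: [0.446, 0.0658, 0.2499]
orientation: [1.356, 2.831, 0.002]
force: [0.6, -1.1, 0.7]
opening: 0.0929
gripper_force: 0.0
```

Call:
{"api": "carry_out", "payload": {
  "moves": [
    {"jaw": 0.093,"dx": 0.0427,"dy": 0.0311,"dz": 0,"yaw": 0},
    {"jaw": 0.093,"dx": 0.0427,"dy": 0.0311,"dz": 0,"yaw": 0},
    {"jaw": 0.093,"dx": 0.0427,"dy": 0.0311,"dz": 0,"yaw": 0},
    {"jaw": 0.093,"dx": 0,"dy": 0,"dz": 0,"yaw": 0},
    {"jaw": 0.093,"dx": 0,"dy": 0,"dz": 0,"yaw": 0}
  ]
}}

```text
t: 83.52
tool_pos: [0.4385, 0.2224, 0.249]
orientation: [1.355, 2.833, 0.001]
force: [-0.1, 0.0, -0.5]
opening: 0.0928
gripper_force: 0.0
```

Run:
```python
from h import *
p,R=state()
a=cv2.resize(read_camera("scene")[130:290,90:350],(780,480),interpolation=cv2.INTER_CUBIC)
b=cv2.resize(read_camera("top")[130:270,110:400],(780,377),interpolation=cv2.INTER_CUBIC)
cv2.imwrite("pics/f.png",cv2.resize(np.vstack([a,b]),(540,593))[:,:,::-1])
```

```text
t 83.525 tcp [0.4385 0.2224 0.249 ] toolx [-0.6279  0.7783] F [-0.1  0.  -0.5]
```

View pics/f.png

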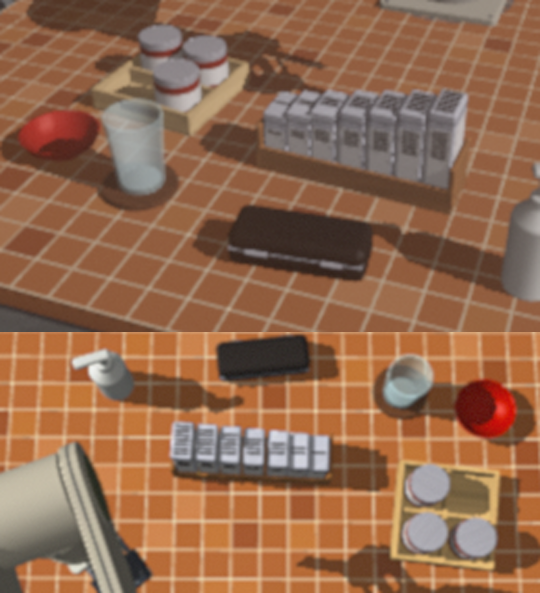

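All seven tins stand upright in number order and the three jars stand one to a cell (crate cells at (428,485), (425,530) and (475,537)). The bystanders haven't moved, so I'll hand it in.

```bash
python3 -c "
from plant import *
print(close_job())"
```

```text
the job is handed in; nothing more can be done
None
```

I handed the job in at about 84 s: stray tins 2, 4 and 6 stand in number order on the rack floor, all three jars stand upright in separate crate cells, and the bystanders look unmoved. Early on, a light grip made tins 1 and 7 lean while sliding; both stood upright again, and none left the rack.

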